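Free a used paper roll on a leaning roll stand

TASK

Swing the keeper lever of the paper roll stand off the roll until it just rests against its setting stop; go gently, because the stop is only clamped and must not be pushed out of its setting. Then slide the paper roll off the leaning spindle and stand it on end in the empty tray, setting it down rather than dropping it. Leave the lever resting at the stop, and leave the flask, the pot and the mouse where they are.

Things in the scene. Friction and masses are not known exactly. Their poses are not given: they have to be found in the camera images.
- stand: White paper roll stand, fixed, 175 x 270 mm, 160 mm high. Origin: on its underside; x to the high back, y left, z up. Its grey deck (270 mm wide, passing 112 mm above the origin, 120 mm downhill and 85 uphill of there) slopes 35 deg towards the front: deck normal n = (-0.574, 0, 0.819), uphill u = (0.819, 0, 0.574). Spindle, lever axis and handle stand along n.
- spindle_foot (a point): Point on the deck at the foot of the fixed steel spindle (20 mm diameter, 61 mm long, along n). Axes as the stand.
- spindle_tip (a point): Top end of the spindle, on its axis.
- pivot (a point): Point on the lever's axis, at the height of the lever plate's middle (70 mm above the deck along n), 125 mm to the stand's left (+y) of the spindle. Axes as the stand.
- bar_mid (a point): Middle of the guide bar: 14 mm round steel, 256 mm long along the stand's y, 100 mm above the deck and 68 mm uphill of the spindle, on two 12 mm posts at its ends. It keeps a gripper that comes straight down off the roll.
- lever (a joint): Angle (rad) of the keeper lever: steel plate 24 mm wide, 6 thick, reaching 135 mm from the pivot, 67 to 73 mm above the deck. At 0 it points to the stand's right (-y), over the roll, which it blocks; it grows as the lever swings to the front, at 1.57 pointing straight downhill. Stiff (0.25 N m), stays where it is left. Starts between -0.05 and 0.2.
- handle_top (a point): Top of the lever's black round handle: 22 mm diameter, 52 mm tall along n (73 to 125 mm above the deck), 100 mm from the lever's axis. Axes turn with the lever: z along n, -y along the lever from pivot to tip, -x the way it swings as the angle grows.
- lever_face (a point): Middle of the lever's leading side face, 65 mm out from the pivot: it meets stop_face. Axes as handle_top.
- stop (a joint): Angle (rad) of the setting stop: a steel arm on the same axis with an upright tab 12 mm thick, 20 mm wide, centred 65 mm from the axis, 48 to 83 mm above the deck. Same zero and sense as the lever: the lever touches the stop when both angles are equal. Lies between 1.3 and 2.1. It slips when the handle is pushed against it with roughly 20 N.
- stop_face (a point): Middle of the tab's face that the lever meets, at the lever plate's height; coincides with lever_face when they touch.
- roll: White paper roll: 60 mm outside diameter, 57 mm long, straight 26 mm bore, 0.14 kg. Starts on the spindle, one end on the deck. Origin: centre of the end that lies on the deck; z along its axis, away from the deck.
- roll_mid (a point): Centre of the roll, half way along its axis. Axes as the roll.
- tray: Empty shallow white tray, fixed to the bench, 170 x 170 mm outside, 24 mm high, 4 mm walls and a floor about 4 mm thick. Origin: centre of its underside.
- flask: Bystander: white bottle, 72 mm diameter, 150 mm tall, origin at the centre of its underside.
- pot: Bystander: small specimen pot with a screw lid, 56 mm diameter, 70 mm tall, origin at the centre of its underside.
- mouse: Bystander: computer mouse, 110 x 60 x 33 mm, origin at the centre of its underside.
Things that resemble listed ones, but are neither listed nor needed, are in the scene too. Several things have the shape of the roll; the one meant has the colours described above.

How it is judged (in metres and radians):
On the way, in this order (a step that is already met when the one before it is completed fails the run):
1. the lever rests against the setting stop, clear of the roll (distance between lever_face and stop_face below 0.002 m), for 0.2 s.
2. the roll is slid off past the spindle's tip with the lever still at the stop (distance between lever_face and stop_face below 0.002 m and distance between roll and spindle_foot above 0.066 m), for 0.1 s.
At the end, for the whole second after the job is handed in: The lever still rests against the setting stop (lever_face within 2 mm of stop_face), and the roll stands still on the tray's floor, on either end, upright within 7 deg, its axis within 55 mm of the tray's middle along both tray axes (distance between lever_face and stop_face below 0.002 m and x of roll_mid in the frame of tray between -0.055 and 0.055 m and y of roll_mid in the frame of tray between -0.055 and 0.055 m and z of roll_mid in the frame of tray below 0.038 m and angle between the z axis of roll and the z axis of tray, either way round below 0.12 rad and linear speed of roll below 0.02 m/s and contact force between roll and tray above 0.3 N); the robot touches nothing.
It fails at once if the setting stop is pushed more than 3 mm out of its setting (distance of stop_face from where it was at the start of the episode above 0.003 m).
It fails at once if the roll is dropped or thrown (faster than 0.6 m/s while the fingers do not hold it) (linear speed of roll above 0.6 m/s and contact force between the fingers and roll below 0.5 N).
It fails at once if the flask is moved more than 30 mm or tipped over (distance of flask from where it was at the start of the episode above 0.03 m or angle between flask's own z axis and vertical above 0.5 rad).
It fails at once if the pot is moved more than 30 mm or tipped over (distance of pot from where it was at the start of the episode above 0.03 m or angle between pot's own z axis and vertical above 0.5 rad).
It fails at once if the mouse is moved more than 30 mm or tipped over (distance of mouse from where it was at the start of the episode above 0.03 m or angle between mouse's own z axis and vertical above 0.5 rad).
It also fails if it takes over 64 s, if anything falls off the work surface, if the arm or the gripper's body presses on something with over 40 N, if the wrist force passes 120 N, or if a joint passes its speed limit or range.

ROBOT

A 6-joint arm with a two-finger parallel gripper is mounted at the origin on the work surface. World frame = base frame: x ahead of the robot, y to its left, z up, the work surface at z = 0. Lengths are in m, angles in degrees, forces in N, time in s.
With the tool pointing down it reaches from about 0.35 to 0.875 m from the base axis. Payload 4.2 kg.
Tool frame: the origin (TCP) lies on the mounting face of the last link; the fingertips stand 182 mm ahead of it and the grasp point (between the pads) lies 164 mm ahead of it (r.tcp_to_grasp is the distance from the TCP to the grasp point, in m); z points along the fingers, y is the line along which they close (so a half turn about z gives the same grasp; the last joint's range is limited). The gripper opens to 87 mm and grips with 3 to 60 N. Pads are 19 mm wide; open, the fingers measure 117 mm over their backs; the gripper's body (75 mm by 190 mm) begins 51 mm behind the grasp point.
Start: joints at [81.967, 22.042, 0.453, 0, -68.411, -14.817], TCP at [0.243, 0.576, 0.405] pointing down, gripper open.
Joint ranges: [-179.83, 179.83], [-69.29, 118.12], [-61.27, 80.66], [-181.25, 117.63], [-171.15, -9.14], [-177.46, 177.46]. Speed limits (degrees/s): [159.86, 159.86, 180, 180, 180, 180].

INTERFACE

Orientations are given as a 3x3 rotation matrix whose columns are the frame's x, y, z axes.
In Python, from station import sense, eyes, r gives the robot as it stands.
- The arm moves only by the tool jog_arm, never from a script. Its argument "increments" is a list of rows, each a list of 4 numbers: the shift along the tool's x, y, z normalised to -1 to 1, where 1 is 0.02 m, then the turn about the tool's z normalised to -1 to 1, where 1 is 0.08 rad. A call has 1 to 10 rows; each row shifts and turns the commanded pose from where the row before left it, along the tool's axes as they then stand; what a row does not reach is not made up. A row lasts 1/10 s, in which the tool goes at most 50 mm and 8.59 degrees, less where a joint would pass 70% of its speed; a pose out of reach is approached as far as the arm can. A call with a number of a shift or a turn outside -1 to 1 is refused whole. A call with a gripper value outside its range is refused whole. "grip" is the finger opening in mm, from 0 to 87, set as the call begins (left out, the last holds). The fingers move at their own pace and stop on an object; the grip force is fixed at half the most. Time passes only in rows, so rows that do not move let the fingers close. It gives the time, the measured TCP pose, the force, the opening and the grip force at its end, in the units of the state.
- sense(): the state, without advancing time (a new reading comes with each control period).
- eyes.capture(name): name is "scene" or "top" or "wrist"; returns the picture (400x640x3 uint8, blue, green, red); there is no depth.
- eyes.get_calibration(name): a dict with "camera_matrix" (3x3 intrinsics, pixels), "R" (3x3) and "t" (3): a world point X has camera coordinates R X + t; the wrist camera has in their place "T_tool_cam" (4x4, takes a point from camera to tool coordinates, whose origin is the TCP and whose axes are the flange's). Camera axes: x right, y down, z forward; pixel columns grow to the right and rows downward; lengths in m; the calibration is good to about 2 mm. The wrist camera is an equidistant fisheye: a pixel r from the principal point sees the ray r / f radians off the axis. A picture is of the moment at which its call begins: read the wrist's pose just before it. get_calibration takes no time and is no camera call.
- r.finish_job(): hands the job in; it is judged then, once.
Trained networks look in the newest picture that a camera, given by its name, has taken for a name from the list of things; names that differ only in an ending like _2 or _b are one class to them, and where a whole thing is asked for, a point or a joint stands for the part that bears it (a point fixed in the world has none). Each returns a list of dicts, best first, with "conf" (0 to 1); they miss things now and then, are a little off and sometimes report something else, mostly with a low value. They report only what shows in the picture. A call takes as long as a camera call. They do not tell look-alikes from the thing itself.
- eyes.spot_in(camera, name): "centre" ([x, y, z] in m, in world coordinates, good to about 4 mm: the middle of the surface that is visible of it).
- eyes.outline_of(camera, name): "mask" (400x640 bool, what is visible of it).
The state is a dict: "time_s": time; "joints": joint angles; "joint_velocities": joint speeds; "effort": joint torques, N m; "tcp_pos": TCP position; "ee_rot": TCP orientation; "wrist_force": force on the tool from outside, world axes, zero at the start; "moment": the same for the moment, N m; "gripper_width": opening from 0.0 (shut) to 1.0 (fully open); "gripper_force": force on a finger pad.
Only numpy, scipy, OpenCV 4.12 (cv2) and the standard library are available. Lean on these libraries where they do the work, as an engineer would, in place of code of your own. Each camera call takes 0.05 s, during which the arm holds its last target. There are 200 camera calls.

## Working session

There is one attempt and no reset: what is moved stays moved. The work goes in short steps, Python scripts to look and compute and a tool call to move; the robot and the scene stay as the last step left them, time stands still between calls to the robot, and variables do not carry over. Pictures are saved under pics/ and viewed, at most 10 in all, crops included, and the job is handed in when it is done.

Besides the shell and the picture viewer there is one more tool, called as name([rows], argument=value, ...), one row to a line, values as JSON. jog_arm: Moves the arm, as the interface text tells. Its arguments: {"type":"object","properties":{"increments":{"type":"array"},"grip":{"type":"number"}},"required":["increments"]}

```bash
ls; mkdir -p pics; python3 - <<'E'
from station import sense, eyes, r
import cv2,numpy as np
np.set_printoptions(precision=4,suppress=True)
s=sense();print(s['time_s'],s['tcp_pos'],s['ee_rot'],s['gripper_width'])
a=eyes.capture("scene");b=eyes.capture("top")
cv2.imwrite('pics/scene.png',a);cv2.imwrite('pics/top.png',b)
for c in("scene","top"):
  k=eyes.get_calibration(c);print(c,k)
  for n in("stand","roll","tray","lever","handle_top","stop","flask","pot","mouse"):
    print(c,n,[(np.round(d['centre'],3),round(d['conf'],2)) for d in eyes.spot_in(c,n)])
print(sense()['time_s'])
E
```

```text
pics
0.0 [0.2426 0.5758 0.4036] [[ 0.9215 -0.3885 -0.0008]
 [-0.3885 -0.9215 -0.0021]
 [ 0.0001  0.0022 -1.    ]] 0.9998792580228847
scene {'camera_matrix': array([[434.9981,   0.    , 321.2681],
       [  0.    , 434.9981, 192.8045],
       [  0.    ,   0.    ,   1.    ]]), 'R': array([[-0.5249,  0.851 , -0.0142],
       [ 0.7253,  0.4385, -0.5307],
       [-0.4454, -0.2889, -0.8475]]), 't': array([ 0.2555, -0.3331,  1.5556])}
scene stand [(array([ 0.54 , -0.159,  0.122]), 0.59)]
scene roll [(array([ 0.301, -0.254,  0.049]), 0.88), (array([ 0.7  , -0.236,  0.054]), 0.83), (array([ 0.5  , -0.236,  0.144]), 0.82), (array([ 0.467, -0.423,  0.058]), 0.62)]
scene tray [(array([0.551, 0.184, 0.003]), 0.89)]
scene lever [(array([ 0.472, -0.2  ,  0.182]), 0.84)]
scene handle_top [(array([ 0.47 , -0.196,  0.177]), 0.61)]
scene stop [(array([ 0.491, -0.076,  0.148]), 0.65), (array([ 0.541, -0.155,  0.124]), 0.43)]
scene flask [(array([ 0.789, -0.017,  0.104]), 0.76)]
scene pot [(array([0.447, 0.016, 0.062]), 0.68)]
scene mouse [(array([0.431, 0.432, 0.029]), 0.71)]
top {'camera_matrix': array
[... 352 characters left out ...]
74), (array([ 0.498, -0.09 ,  0.158]), 0.23)]
top roll [(array([ 0.467, -0.412,  0.06 ]), 0.78), (array([ 0.69 , -0.238,  0.054]), 0.64), (array([ 0.293, -0.26 ,  0.056]), 0.52), (array([ 0.489, -0.249,  0.159]), 0.48)]
top tray [(array([0.558, 0.188, 0.004]), 0.7), (array([ 0.501, -0.09 ,  0.157]), 0.58)]
top lever [(array([ 0.484, -0.25 ,  0.159]), 0.5)]
top handle_top [(array([ 0.478, -0.184,  0.172]), 0.61)]
top stop [(array([ 0.498, -0.09 ,  0.15 ]), 0.74)]
top flask [(array([ 0.763, -0.026,  0.103]), 0.66)]
top pot [(array([0.431, 0.012, 0.072]), 0.57)]
top mouse [(array([0.424, 0.434, 0.032]), 0.68), (array([ 0.497, -0.089,  0.156]), 0.64), (array([ 0.758, -0.025,  0.103]), 0.28)]
1.0
```

```bash
python3 - <<'E'
import cv2,numpy as np
a=cv2.imread('pics/scene.png');b=cv2.imread('pics/top.png')
cv2.imwrite('pics/v1.png',cv2.resize(a[40:400,60:540],None,fx=1.66,fy=1.66,interpolation=cv2.INTER_CUBIC))
cv2.imwrite('pics/v2.png',cv2.resize(b[120:320,300:560],None,fx=3,fy=3,interpolation=cv2.INTER_CUBIC))
E
```

```text
(no output)
```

View pics/v1.png

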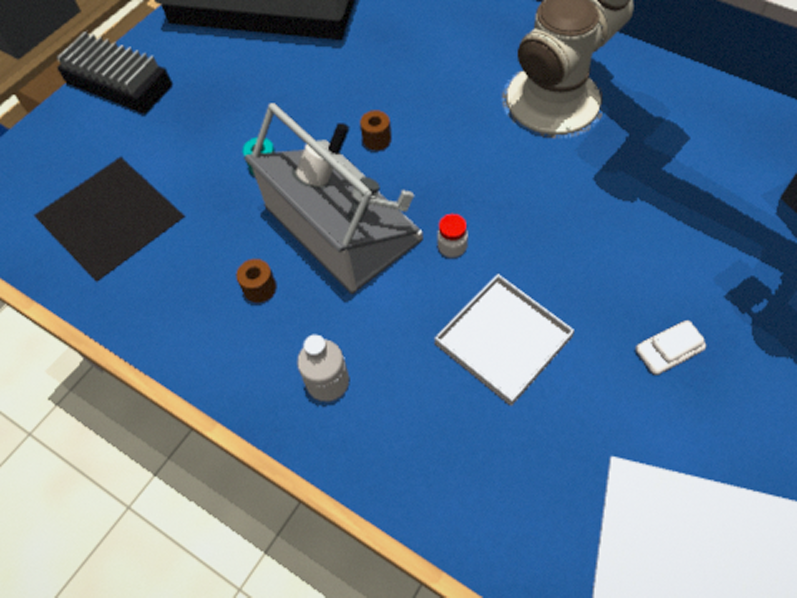

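View pics/v2.png

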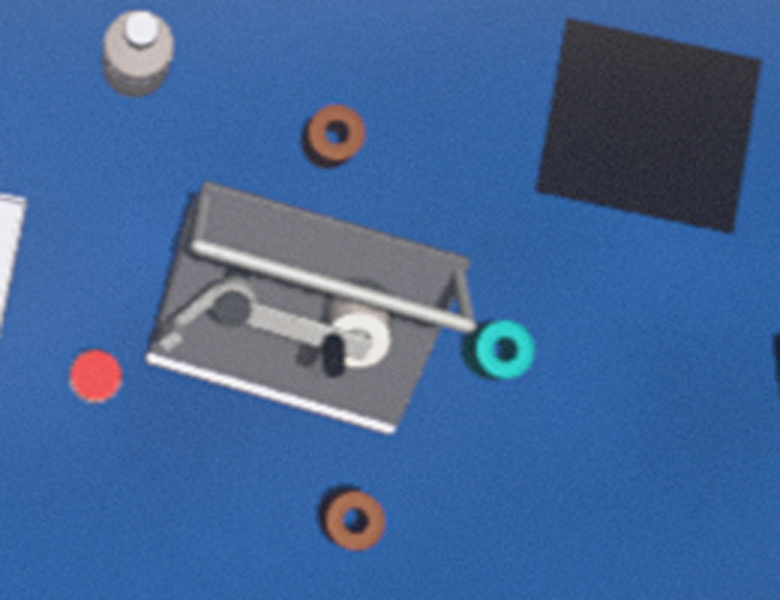

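The stand's low front edge faces the robot (crop v2, (150,358)-(393,430)), at a yaw of about -16°. The white roll is at (360,335) under the lever, the handle at (335,355), the pivot at (235,305), the stop tab at (170,342) and the bar from (195,245) to (472,325). I'll move the arm over the stand for a close look.

jog_arm([
  [0.7,1,-0.3,0],
  [0.7,1,-0.3,0],
  [0.7,1,-0.3,0],
  [0.7,1,-0.3,0],
  [0.7,1,-0.3,0],
  [0.7,1,-0.3,0],
  [0.7,1,-0.3,0],
  [0.7,1,-0.3,0],
  [0.7,1,-0.3,0],
  [0.7,1,-0.3,0],
])

```text
time_s: 2.0
tcp_pos: [0.2941, 0.3362, 0.4652]
ee_rot: [[0.922, -0.388, 0.0], [-0.388, -0.922, 0.0], [0.0, -0.001, -1.0]]
wrist_force: [0.4, -0.4, 0.3]
gripper_width: 0.997
gripper_force: 0.0
```

jog_arm([
  [0.7,1,0,0],
  [0.7,1,0,0],
  [0.7,1,0,0],
  [0.7,1,0,0],
  [0.7,1,0,0],
  [0.7,1,0,0],
  [0.7,1,0,0],
  [0.7,1,0,0],
  [0.7,1,0,0],
  [0.7,1,0,0],
])

```text
time_s: 3.0
tcp_pos: [0.3452, 0.0975, 0.465]
ee_rot: [[0.922, -0.388, 0.001], [-0.388, -0.922, 0.001], [0.0, -0.001, -1.0]]
wrist_force: [-0.1, -0.2, 0.7]
gripper_width: 0.999
gripper_force: 0.0
```

jog_arm([
  [0.7,1,0,-0.15],
  [0.7,1,0,-0.15],
  [0.7,1,0,-0.15],
  [0.7,1,0,-0.15],
  [0.7,1,0,-0.15],
  [0.7,1,0,-0.15],
  [0.7,1,0,-0.15],
  [0.7,1,0,-0.15],
  [0.7,1,0,-0.15],
  [0,0,0,0],
])

```text
time_s: 4.0
tcp_pos: [0.4023, -0.1153, 0.4646]
ee_rot: [[0.957, -0.29, -0.0], [-0.29, -0.957, -0.0], [-0.0, 0.001, -1.0]]
wrist_force: [-0.2, 0.6, 0.5]
gripper_width: 0.997
gripper_force: 0.0
```

```bash
python3 - <<'E'
from station import sense, eyes, r
import cv2,numpy as np,json
np.set_printoptions(precision=4,suppress=True)
s=sense();print(s['time_s'],s['tcp_pos'],s['ee_rot'],s['joints'])
a=eyes.capture("wrist");b=eyes.capture("scene");c=eyes.capture("top")
cv2.imwrite('pics/w1.png',a)
np.savez('w1.npz',p=s['tcp_pos'],R=s['ee_rot'])
print(eyes.get_calibration("wrist"))
for n in("stand","roll","lever","handle_top","stop"):
    print(n,[(np.round(d['centre'],3),round(d['conf'],2)) for d in eyes.spot_in("wrist",n)])
cv2.imwrite('pics/v3.png',cv2.resize(a,(800,500),interpolation=cv2.INTER_CUBIC))
E
```

```text
4.0 [ 0.4023 -0.1153  0.4646] [[ 0.9571 -0.2898 -0.0003]
 [-0.2898 -0.9571 -0.0004]
 [-0.0002  0.0005 -1.    ]] [  6.4659  -1.246  -20.1351   0.0248 -71.1317  66.6774]
{'camera_matrix': array([[309.7069,   0.    , 319.6405],
       [  0.    , 309.7069, 194.8929],
       [  0.    ,   0.    ,   1.    ]]), 'T_tool_cam': array([[-0.0008, -0.9575, -0.2883,  0.0789],
       [ 1.    , -0.0009,  0.0004,  0.0003],
       [-0.0006, -0.2883,  0.9575,  0.021 ],
       [ 0.    ,  0.    ,  0.    ,  1.    ]])}
stand [(array([ 0.502, -0.178,  0.144]), 0.8)]
roll [(array([ 0.486, -0.243,  0.165]), 0.91), (array([ 0.463, -0.404,  0.058]), 0.77), (array([ 0.298, -0.258,  0.057]), 0.76)]
lever [(array([ 0.477, -0.189,  0.175]), 0.67)]
handle_top [(array([ 0.479, -0.184,  0.18 ]), 0.73)]
stop [(array([ 0.501, -0.094,  0.156]), 0.69)]
```

View pics/v3.png

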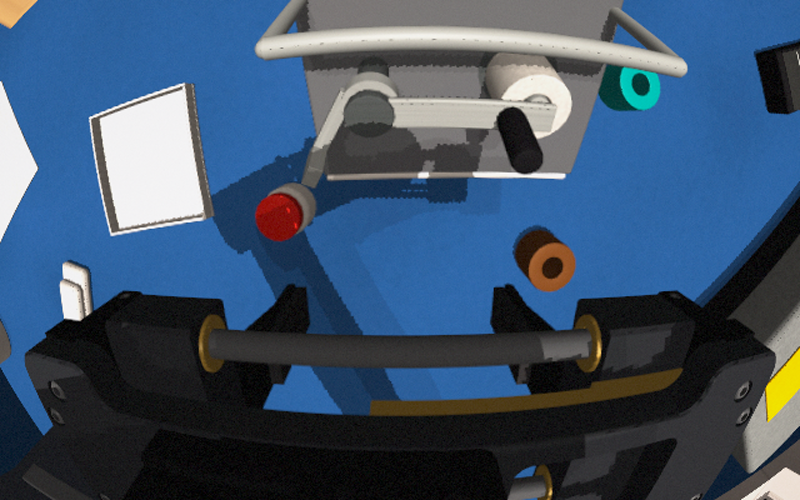

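The wrist view shows the bar across the top from (260,47) to (685,68), the roll at (530,95), the lever with its handle top at (527,155), the pivot cap at (370,110) and the stop arm running down to (315,180) near the red pot. The tray is at (150,160). I'll zoom in to pick fit points.

```bash
python3 - <<'E'
import cv2,numpy as np
a=cv2.imread('pics/w1.png')
cv2.imwrite('pics/v4.png',cv2.resize(a[0:190,200:464],None,fx=3,fy=3,interpolation=cv2.INTER_CUBIC))
E
```

```text
(no output)
```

View pics/v4.png

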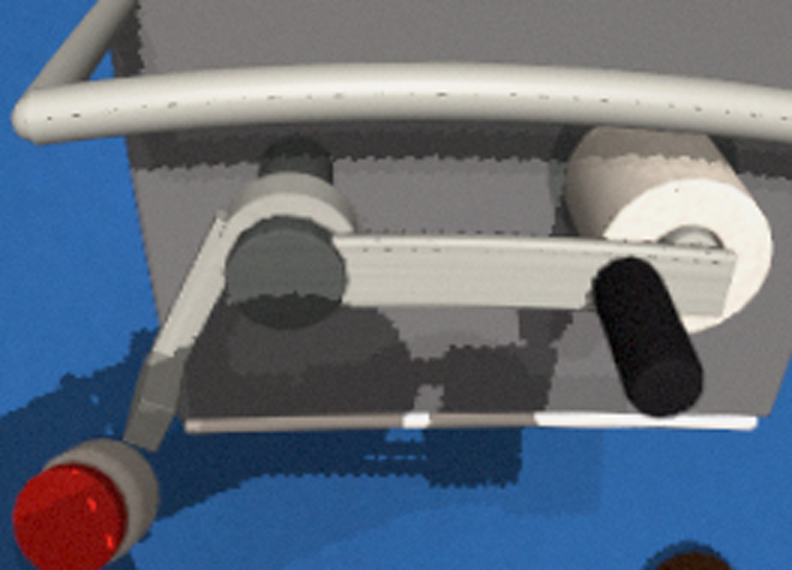

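```bash
cat > fit.py <<'E'
import numpy as np,cv2
from station import eyes
from scipy.optimize import least_squares
N=np.array([-.5736,0,.8192]);U=np.array([.8192,0,.5736]);Y=np.array([0,1.,0])
def pinh(c,X):
    k=eyes.get_calibration(c);x=k['R']@X+k['t'];x=k['camera_matrix']@x;return x[:2]/x[2]
def wr(X,p,R):
    k=eyes.get_calibration('wrist');T=k['T_tool_cam'];x=T[:3,:3].T@(R.T@(X-p)-T[:3,3])
    th=np.arctan2(np.hypot(x[0],x[1]),x[2]);d=x[:2]/np.hypot(x[0],x[1]);K=k['camera_matrix']
    return K[:2,2]+K[0,0]*th*d
def pts(q):
    x,y,yaw,su,sy,lv,st,hc=q
    Rz=np.array([[np.cos(yaw),-np.sin(yaw),0],[np.sin(yaw),np.cos(yaw),0],[0,0,1]])
    W=lambda u,v,n:Rz@(np.array([0,0,.112])+u*U+v*Y+n*N)+np.array([x,y,0])
    L=lambda a,r,n,s=0:W(su-r*np.sin(a)-s*np.cos(a),sy+.125-r*np.cos(a)+s*np.sin(a),n)
    return dict(barL=W(su+.068,.128,.100),barR=W(su+.068,-.128,.100),fl=W(-.12,.135,0),fr=W(-.12,-.135,0),
     bl=W(.085,.135,0),br=W(.085,-.135,0),foot=W(su,sy,0),mid=W(su,sy,.0285),rolltop=W(su,sy,.057),tip=W(su,sy,.061),
     pivot=W(su,sy+.125,.07),handle=L(lv,.1,.125),levtip=L(lv,.135,.07),cap=W(su,sy+.125,hc),tab=L(st,.065,.083,-.006),W=W,L=L)
E
cat > run.py <<'E'
from fit import *
np.set_printoptions(precision=4,suppress=True)
d=np.load('w1.npz');p,R=d['p'],d['R']
w={k:np.array(v)/3+[200,0] for k,v in dict(barL=(24,118),handle=(665,385),levtip=(730,285),rolltop=(690,256),tip=(693,238),fl=(183,415),fr=(768,414),cap=(287,272),tab=(160,405)).items()}
w['barR']=np.array([546,54])
t={k:np.array(v)/3+[300,120] for k,v in dict(barL=(196,245),barR=(472,326),fl=(150,354),fr=(393,430),bl=(205,183),br=(468,260),rolltop=(362,337),cap=(233,307)).items()}
s={k:np.array(v)/1.66+[60,40] for k,v in dict(barL=(364,195),barR=(272,107),rolltop=(322,158)).items()}
def res(q,full=False):
    P=pts(q);o={}
    for k,v in w.items():o['w',k]=(wr(P[k],p,R)-v)
    for k,v in t.items():o['t',k]=(pinh('top',P[k])-v)*1.5
    for k,v in s.items():o['s',k]=(pinh('scene',P[k])-v)*.5
    return o if full else np.concatenate(list(o.values()))
f=least_squares(res,[.5,-.18,-.28,0,-.06,.1,2.1,.08],loss='soft_l1')
print(f.x,f.cost)
for k,v in res(f.x,1).items():print(k,v)
P=pts(f.x);np.save('q.npy',f.x)
for k in('barL','barR','foot','tip','mid','pivot','handle','tab'):print(k,P[k])
E
python3 run.py
```

```text
Traceback (most recent call last):
  File "run.py", line 14, in <module>
    f=least_squares(res,[.5,-.18,-.28,0,-.06,.1,2.1,.08],loss='soft_l1')
  File "run.py", line 12, in res
    for k,v in s.items():o['s',k]=(pinh('scene',P[k])-v)*.5
                                   ~~~~^^^^^^^^^^^^^^
  File "fit.py", line 6, in pinh
    k=eyes.get_calibration(c);x=k['R']@X+k['t'];x=k['camera_matrix']@x;return x[:2]/x[2]
ValueError: time passes only in moves, steps and waits
```

```bash
sed -i 's/^from scipy.optimize/C={c:eyes.get_calibration(c) for c in("scene","top","wrist")}\nfrom scipy.optimize/; s/eyes.get_calibration(c);x/C[c];x/; s/k=eyes.get_calibration(.wrist.)/k=C["wrist"]/' fit.py; python3 run.py; python3 -c "
from station import sense;print(sense()['time_s'])"
```

```text
[ 0.5153 -0.2044 -0.2738 -0.0005 -0.0512  0.0172  2.4044  0.0712] 34.2091962220913
('w', 'barL') [ 2.4599 -1.1971]
('w', 'handle') [1.4826 2.309 ]
('w', 'levtip') [-0.2813 -0.8276]
('w', 'rolltop') [-0.2131 -1.3023]
('w', 'tip') [-0.0255  6.9279]
('w', 'fl') [-3.218  2.092]
('w', 'fr') [0.2131 1.2006]
('w', 'cap') [-0.2207 -0.1138]
('w', 'tab') [-0.6695  6.9039]
('w', 'barR') [-3.3282 -0.7539]
('t', 'barL') [ 1.0994 -0.3169]
('t', 'barR') [-1.5282 -0.6077]
('t', 'fl') [-0.413  -0.8392]
('t', 'fr') [ 2.5823 -1.53  ]
('t', 'bl') [-0.147  -0.7968]
('t', 'br') [2.4287 0.3387]
('t', 'rolltop') [-0.5814  0.3539]
('t', 'cap') [1.0573 0.3256]
('s', 'barL') [ 1.1132 -0.3875]
('s', 'barR') [ 0.0364 -0.1634]
('s', 'rolltop') [-0.5145 -2.354 ]
barL [ 0.5479 -0.0806  0.2326]
barR [ 0.4787 -0.3271  0.2326]
foot [ 0.5011 -0.2535  0.1117]
tip [ 0.4674 -0.2441  0.1617]
mid [ 0.4853 -0.2491  0.1351]
pivot [ 0.4962 -0.1223  0.1691]
handle [ 0.4374 -0.2097  0.2131]
tab [ 0.463  -0.0672  0.1521]
4.4
```

```bash
sed -i "s/\.083,-\.006/.083,.018/" fit.py; sed -i "s/tip=(693,238),//; s/tab=(160,405)/tab=(148,426)/; s/,'tab'):/,'tab','cap'):/" run.py; cat >> run.py <<'E'
q=f.x
for a in (q[5],.5,1,1.5,q[6]-.1,q[6]):print('h',a,P['L'](a,.1,.125),P['L'](a,.1,.1))
E
python3 run.py
```

```text
[ 0.515  -0.2042 -0.2734 -0.0007 -0.0511  0.0127  2.0821  0.0703] 21.4569964200846
('w', 'barL') [ 2.425 -0.453]
('w', 'handle') [1.3959 2.4682]
('w', 'levtip') [-0.3072 -0.8729]
('w', 'rolltop') [-0.3867 -0.8215]
('w', 'fl') [-3.2186  2.4057]
('w', 'fr') [0.1859 1.43  ]
('w', 'cap') [-0.3123 -0.1197]
('w', 'tab') [-0.2345  0.411 ]
('w', 'barR') [-3.42   -0.2371]
('t', 'barL') [ 0.9844 -0.0439]
('t', 'barR') [-1.6342 -0.3809]
('t', 'fl') [-0.48   -0.6518]
('t', 'fr') [ 2.5307 -1.3839]
('t', 'bl') [-0.2468 -0.6068]
('t', 'br') [2.3452 0.485 ]
('t', 'rolltop') [-0.7293  0.5676]
('t', 'cap') [0.9345 0.3145]
('s', 'barL') [ 1.1996 -0.4275]
('s', 'barR') [ 0.1084 -0.1872]
('s', 'rolltop') [-0.4341 -2.3728]
barL [ 0.5474 -0.0804  0.2325]
barR [ 0.4783 -0.3269  0.2325]
foot [ 0.5006 -0.2533  0.1116]
tip [ 0.467  -0.2438  0.1616]
mid [ 0.4849 -0.2489  0.135 ]
pivot [ 0.4957 -0.1221  0.169 ]
handle [ 0.4374 -0.2095  0.2133]
tab [ 0.4636 -0.0637  0.1522]
cap [ 0.4956 -0.122   0.1692]
h 0.012676125778201553 [ 0.4374 -0.2095  0.2133] [ 0.4512 -0.2134  0.1928]
h 0.5 [ 0.4039 -0.1874  0.1865] [ 0.4177 -0.1913  0.166 ]
h 1 [ 0.3844 -0.147   0.1658] [ 0.3982 -0.1508  0.1453]
h 1.5 [ 0.3848 -0.0983  0.1568] [ 0.3986 -0.1022  0.1363]
h 1.9820816125483658 [ 0.4039 -0.0548  0.1614] [ 0.4177 -0.0587  0.141 ]
h 2.082081612548366 [ 0.4098 -0.0471  0.164 ] [ 0.4236 -0.051   0.1435]
```

```bash
cat > plan.py <<'E'
import sys,json,numpy as np
from station import sense
from scipy.spatial.transform import Rotation as Ro
def plan(wps,dig=2):
    """wps: (xyz or None, yaw angle of tool y [world rad], rows). rows printed, simulated with rounding from the measured pose"""
    s=sense();p=np.array(s['tcp_pos']);R=np.array(s['ee_rot']);out=[]
    for X,yaw,n in wps:
        for i in range(n):
            m=n-i
            cur=np.arctan2(R[1,1],R[0,1]);dy=(yaw-cur+np.pi)%(2*np.pi)-np.pi if yaw is not None else 0
            t=round(-dy/m/.08,dig)
            sh=np.round(R.T@((np.array(X)-p)/m)/.02,dig) if X is not None else np.zeros(3)
            out.append([*map(float,sh),float(t)]);p=p+R@(sh*.02);R=R@Ro.from_rotvec([0,0,t*.08]).as_matrix()
    for k in range(0,len(out),10):print(json.dumps(out[k:k+10]))
    a=np.abs(np.array(out));print('max',a.max(0),'end',p.round(4))
E
cat > lev.py <<'E'
from fit import *
q=np.load('q.npy');P=pts(q);yaw=q[2]
def pose(a,lead,dz=.155):
    C=P['L'](a,.1,.105);t=np.array([-np.cos(a)*.8192,np.sin(a)]);t/=np.linalg.norm(t)
    ang=np.arctan2(t[1],t[0])+yaw;top=P['L'](a,.1,.125)[2]
    return [C[0]+lead*np.cos(ang),C[1]+lead*np.sin(ang),top+dz],ang
E
python3 - <<'E'
from plan import *;from lev import *
X,a=pose(q[5],.006,.2);print(X,np.degrees(a))
Y=pose(q[5],.006)[0];print(Y)
plan([(X,a,20),(Y,a,3)])
E
```

```text
[np.float64(0.4426603248155264), np.float64(-0.21093369859242395), np.float64(0.4132977838808091)] 163.44773093992882
[np.float64(0.4426603248155264), np.float64(-0.21093369859242395), np.float64(0.36829778388080914)]
[[0.17, 0.21, 0.13, 0.98], [0.18, 0.19, 0.13, 0.98], [0.2, 0.18, 0.13, 0.98], [0.21, 0.16, 0.13, 0.98], [0.22, 0.14, 0.13, 0.98], [0.23, 0.13, 0.13, 0.98], [0.24, 0.11, 0.13, 0.98], [0.25, 0.09, 0.13, 0.98], [0.26, 0.07, 0.13, 0.98], [0.26, 0.05, 0.13, 0.98]]
[[0.26, 0.02, 0.13, 0.98], [0.27, 0.0, 0.13, 0.98], [0.26, -0.02, 0.13, 0.98], [0.26, -0.04, 0.13, 0.98], [0.26, -0.06, 0.13, 0.98], [0.26, -0.08, 0.13, 0.99], [0.25, -0.09, 0.13, 0.98], [0.24, -0.11, 0.12, 0.99], [0.23, -0.14, 0.13, 0.98], [0.21, -0.15, 0.12, 0.99]]
[[0.0, 0.0, 0.75, -0.0], [0.0, 0.0, 0.75, -0.0], [0.0, 0.0, 0.75, -0.0]]
max [0.27 0.21 0.75 0.99] end [ 0.4427 -0.2109  0.3684]
```

jog_arm([
  [0.17,0.21,0.13,0.98],
  [0.18,0.19,0.13,0.98],
  [0.2,0.18,0.13,0.98],
  [0.21,0.16,0.13,0.98],
  [0.22,0.14,0.13,0.98],
  [0.23,0.13,0.13,0.98],
  [0.24,0.11,0.13,0.98],
  [0.25,0.09,0.13,0.98],
  [0.26,0.07,0.13,0.98],
  [0.26,0.05,0.13,0.98],
], grip=48)

```text
time_s: 5.4
tcp_pos: [0.422, -0.1625, 0.4388]
ee_rot: [[0.474, -0.881, 0.0], [-0.881, -0.474, 0.0], [0.0, -0.0, -1.0]]
wrist_force: [0.5, 0.6, 0.2]
gripper_width: 0.554
gripper_force: 0.0
```

jog_arm([
  [0.26,0.02,0.13,0.98],
  [0.27,0.0,0.13,0.98],
  [0.26,-0.02,0.13,0.98],
  [0.26,-0.04,0.13,0.98],
  [0.26,-0.06,0.13,0.98],
  [0.26,-0.08,0.13,0.99],
  [0.25,-0.09,0.13,0.98],
  [0.24,-0.11,0.12,0.99],
  [0.23,-0.14,0.13,0.98],
  [0.21,-0.15,0.12,0.99],
])

```text
time_s: 6.4
tcp_pos: [0.4429, -0.2112, 0.4131]
ee_rot: [[-0.289, -0.957, 0.0], [-0.957, 0.289, -0.0], [-0.0, -0.0, -1.0]]
wrist_force: [-0.4, -0.3, 0.2]
gripper_width: 0.552
gripper_force: 0.0
```

```bash
python3 - <<'E'
from station import sense, eyes, r
import cv2,numpy as np
s=sense();print(s['time_s'],s['joints'],s['tcp_pos'])
from fit import *
P=pts(np.load('q.npy'))
a=eyes.capture("wrist")
for k,c in(('handle',(0,255,0)),('levtip',(0,0,255)),('rolltop',(255,0,255)),('barL',(0,255,255)),('barR',(0,255,255)),('tab',(255,255,0))):
  u=wr(P[k],s['tcp_pos'],s['ee_rot']);print(k,u);cv2.circle(a,tuple(int(x) for x in u),3,c,1)
cv2.imwrite('pics/v5.png',cv2.resize(a,(800,500),interpolation=cv2.INTER_CUBIC))
E
```

```text
6.4 [-6.48828339e+00  8.48649280e+00 -1.70614886e+01  8.64066049e-04
 -6.44403762e+01 -1.02834585e+01] [ 0.44292118 -0.21120457  0.41314657]
handle [328.25436504 234.1478571 ]
levtip [283.95556355 166.27018535]
rolltop [274.72110472 176.64759639]
barL [247.1150874  402.65114174]
barR [192.80691055  71.35749444]
tab [341.49801994 338.7067144 ]
```

View pics/v5.png

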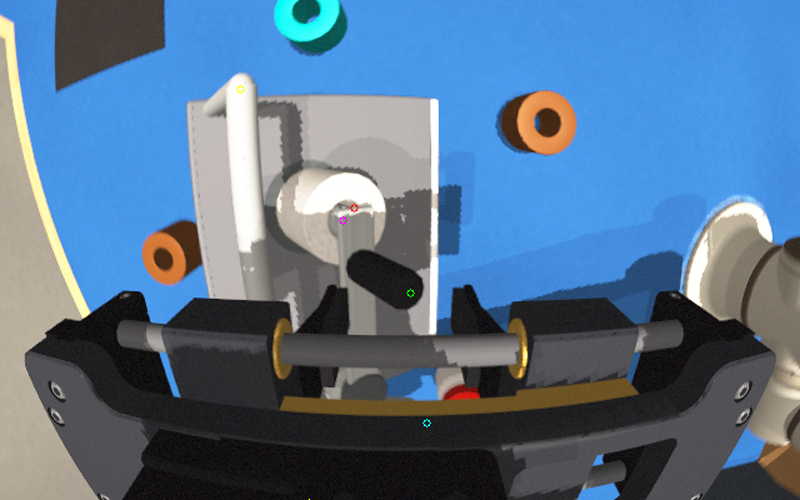

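The fitted points land on the lever tip (353,208), the handle top (410,292) and the bar end (240,90), so the fit is good. The handle lies between the fingers.

```bash
python3 - <<'E'
from plan import *;from lev import *
a0=q[5];Y,an=pose(a0,.006)
w=[(Y,an,3)]
for a in np.arange(.06,1.86,.06):
    X,an=pose(a,.011);w.append((X,an,1))
plan(w)
for a in (.5,1,1.5,1.86):print(a,np.round(pose(a,.011)[0],4))
E
```

```text
[[-0.01, 0.01, 0.74, -0.03], [-0.01, 0.01, 0.74, -0.02], [-0.0, 0.01, 0.74, -0.03], [-0.04, 0.44, 0.13, 0.72], [-0.05, 0.25, 0.18, 0.91], [-0.05, 0.24, 0.17, 0.91], [-0.05, 0.25, 0.16, 0.9], [-0.05, 0.25, 0.17, 0.88], [-0.04, 0.25, 0.16, 0.87], [-0.05, 0.25, 0.16, 0.86]]
[[-0.04, 0.26, 0.16, 0.83], [-0.05, 0.25, 0.15, 0.82], [-0.04, 0.27, 0.14, 0.8], [-0.05, 0.26, 0.14, 0.79], [-0.04, 0.27, 0.13, 0.76], [-0.04, 0.27, 0.13, 0.75], [-0.04, 0.27, 0.12, 0.72], [-0.04, 0.28, 0.11, 0.72], [-0.04, 0.28, 0.1, 0.69], [-0.04, 0.29, 0.1, 0.68]]
[[-0.03, 0.28, 0.08, 0.67], [-0.04, 0.29, 0.08, 0.66], [-0.04, 0.29, 0.07, 0.65], [-0.03, 0.3, 0.05, 0.64], [-0.04, 0.29, 0.05, 0.63], [-0.03, 0.3, 0.04, 0.62], [-0.04, 0.3, 0.03, 0.62], [-0.03, 0.29, 0.01, 0.62], [-0.03, 0.3, 0.01, 0.61], [-0.04, 0.3, -0.0, 0.62]]
[[-0.03, 0.3, -0.02, 0.61], [-0.04, 0.3, -0.02, 0.62], [-0.03, 0.3, -0.03, 0.62], [-0.04, 0.29, -0.05, 0.63]]
max [0.05 0.44 0.74 0.91] end [ 0.4139 -0.0585  0.3141]
0.5 [ 0.4077 -0.1822  0.3415]
1 [ 0.3931 -0.1393  0.3208]
1.5 [ 0.3982 -0.0906  0.3118]
1.86 [ 0.4139 -0.0584  0.314 ]
```

```bash
python3 - <<'E'
from plan import *;from lev import *
a0=q[5]
dz=lambda a:float(np.interp(a,[.6,1.0],[.170,.157]))
Y,an=pose(a0,.006,.170)
w=[(Y,an,3)]
bar=P['barL']
Rz=np.array([[np.cos(yaw),np.sin(yaw)],[-np.sin(yaw),np.cos(yaw)]])
for a in np.arange(.06,1.86,.06):
    X,an=pose(a,.011,dz(a));an-=np.interp(a,[0,.3,.7,1],[0,.14,.14,0]);w.append((X,an,1))
    d=(Rz@(bar[:2]-np.array(X[:2])))[0]-.007;s=an-yaw
    if a<1:print(round(a,2),'gap',round(1e3*(d-.095*abs(np.cos(s))-.0375*abs(np.sin(s)))),'zgap',round(1e3*(X[2]-.113-bar[2]-.007)))
plan(w)
E
```

```text
0.06 gap -31 zgap 28
0.12 gap -28 zgap 25
0.18 gap -25 zgap 21
0.24 gap -21 zgap 18
0.3 gap -15 zgap 15
0.36 gap -10 zgap 11
0.42 gap -4 zgap 8
0.48 gap 2 zgap 5
0.54 gap 8 zgap 2
0.6 gap 15 zgap -1
0.66 gap 21 zgap -6
0.72 gap 27 zgap -10
0.78 gap 32 zgap -15
0.84 gap 37 zgap -19
0.9 gap 41 zgap -23
0.96 gap 46 zgap -27
[[-0.01, 0.01, 0.49, -0.03], [-0.01, 0.01, 0.49, -0.02], [-0.0, 0.01, 0.49, -0.03], [-0.04, 0.44, 0.13, 1.07], [-0.04, 0.25, 0.18, 1.26], [-0.04, 0.25, 0.17, 1.26], [-0.03, 0.25, 0.16, 1.25], [-0.02, 0.25, 0.17, 1.23], [-0.01, 0.25, 0.16, 0.87], [-0.01, 0.26, 0.16, 0.86]]
[[-0.01, 0.26, 0.16, 0.83], [-0.01, 0.26, 0.15, 0.82], [-0.0, 0.26, 0.14, 0.8], [-0.01, 0.27, 0.24, 0.79], [-0.0, 0.27, 0.23, 0.64], [-0.01, 0.28, 0.22, 0.4], [-0.01, 0.28, 0.22, 0.38], [-0.02, 0.27, 0.21, 0.36], [-0.02, 0.29, 0.2, 0.35], [-0.04, 0.28, 0.16, 0.44]]
[[-0.03, 0.29, 0.08, 0.67], [-0.04, 0.29, 0.08, 0.66], [-0.04, 0.29, 0.07, 0.65], [-0.03, 0.29, 0.05, 0.64], [-0.04, 0.3, 0.05, 0.63], [-0.03, 0.29, 0.04, 0.62], [-0.04, 0.3, 0.03, 0.62], [-0.03, 0.3, 0.01, 0.62], [-0.04, 0.3, 0.01, 0.61], [-0.03, 0.3, -0.0, 0.62]]
[[-0.03, 0.3, -0.02, 0.61], [-0.04, 0.3, -0.02, 0.62], [-0.03, 0.29, -0.03, 0.62], [-0.04, 0.3, -0.05, 0.63]]
max [0.04 0.44 0.49 1.26] end [ 0.4139 -0.0584  0.3161]
```

jog_arm([
  [-0.01,0.01,0.49,-0.03],
  [-0.01,0.01,0.49,-0.02],
  [0,0.01,0.49,-0.03],
  [-0.04,0.44,0.13,1],
  [-0.04,0.25,0.18,1],
  [-0.05,0.25,0.17,1],
  [-0.05,0.25,0.16,1],
  [-0.04,0.25,0.17,1],
  [-0.03,0.25,0.16,1],
  [-0.02,0.26,0.16,1],
])

```text
time_s: 7.45
tcp_pos: [0.4118, -0.1875, 0.3611]
ee_rot: [[-0.748, -0.663, 0.003], [-0.663, 0.748, -0.001], [-0.002, -0.003, -1.0]]
wrist_force: [2.0, -0.4, 0.7]
gripper_width: 0.555
gripper_force: 1.0
```

jog_arm([
  [-0.02,0.26,0.16,1],
  [-0.02,0.26,0.15,1],
  [-0.01,0.26,0.14,1],
  [-0.01,0.27,0.24,0.95],
  [0,0.27,0.23,0.64],
  [-0.01,0.28,0.22,0.4],
  [-0.01,0.28,0.22,0.38],
  [-0.02,0.27,0.21,0.36],
  [-0.02,0.29,0.2,0.35],
  [-0.04,0.28,0.16,0.44],
])

```text
time_s: 8.45
tcp_pos: [0.3916, -0.1375, 0.3223]
ee_rot: [[-0.979, -0.204, 0.0], [-0.204, 0.979, -0.001], [-0.0, -0.001, -1.0]]
wrist_force: [0.8, -1.4, 2.5]
gripper_width: 0.554
gripper_force: 1.2
```

jog_arm([
  [-0.03,0.29,0.08,0.67],
  [-0.04,0.29,0.08,0.66],
  [-0.04,0.29,0.07,0.65],
  [-0.03,0.29,0.05,0.64],
  [-0.04,0.3,0.05,0.63],
  [-0.03,0.29,0.04,0.62],
  [-0.04,0.3,0.03,0.62],
  [-0.03,0.3,0.01,0.62],
  [-0.04,0.3,0.01,0.61],
  [-0.03,0.3,0,0.62],
])

```text
time_s: 9.45
tcp_pos: [0.3997, -0.0794, 0.3132]
ee_rot: [[-0.954, 0.298, -0.002], [0.298, 0.954, -0.001], [0.002, -0.002, -1.0]]
wrist_force: [0.2, -2.5, -1.7]
gripper_width: 0.55
gripper_force: 1.4
```

```bash
python3 - <<'E'
from station import sense, eyes, r
import cv2,numpy as np
from lev import *
s=sense();print(s['time_s'],np.round(s['joints'],1),s['tcp_pos'],s['wrist_force'])
p,R=np.array(s['tcp_pos']),np.array(s['ee_rot'])
a=eyes.capture("wrist");b=eyes.capture("top")
cv2.imwrite('pics/w2.png',a);cv2.imwrite('pics/t2.png',b)
np.savez('w2.npz',p=p,R=R)
a2=cv2.resize(a,(640,400))
for an in(1.5,1.62,1.74):
  u=wr(P['L'](an,.1,.125),p,R);cv2.circle(a2,tuple(int(x) for x in u),2,(0,255,0),-1)
b2=cv2.resize(b[170:270,330:430],(400,400),interpolation=cv2.INTER_CUBIC)
v=np.hstack([cv2.resize(a2,(400,400)),b2]);cv2.imwrite('pics/v6.png',v)
E
```

```text
9.45 [  11.9    6.5  -35.9    0.   -47.7 -119.2] [ 0.39966653 -0.07944664  0.31320822] [ 0.16039266 -2.54408764 -1.69543306]
```

View pics/v6.png

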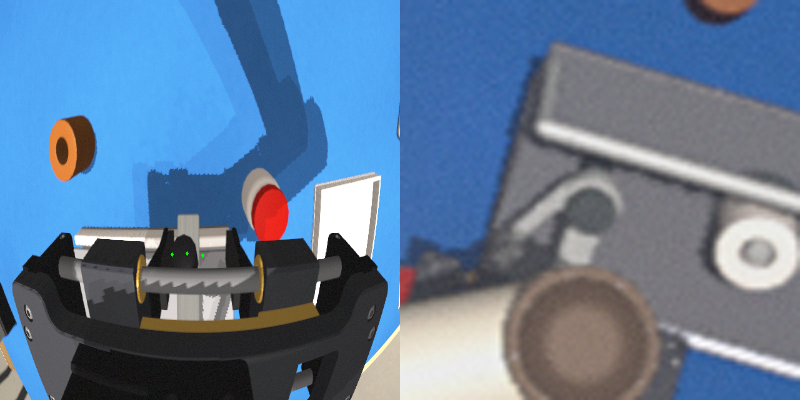

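The lever follows the push: the handle is between the fingers at about 1.56 rad, the pot is clear, and the roll is uncovered in the top view. I'll continue to just short of the stop.

```bash
python3 - <<'E'
from plan import *;from lev import *
w=[]
for a in [1.68,1.74,1.8,1.86,1.9,1.94,1.97,2.0]+list(np.arange(2.01,2.2,.01)):
    X,an=pose(a,.011,.157);w.append((X,an,1))
plan(w,3)
E
```

```text
[[-0.155, 0.323, -0.03, 0.781], [-0.035, 0.299, -0.024, 0.618], [-0.034, 0.297, -0.035, 0.623], [-0.035, 0.296, -0.044, 0.628], [-0.022, 0.196, -0.035, 0.422], [-0.022, 0.196, -0.04, 0.426], [-0.016, 0.146, -0.032, 0.322], [-0.016, 0.146, -0.035, 0.325], [-0.005, 0.048, -0.012, 0.109], [-0.005, 0.049, -0.012, 0.109]]
[[-0.005, 0.048, -0.013, 0.109], [-0.005, 0.048, -0.013, 0.11], [-0.005, 0.049, -0.013, 0.11], [-0.005, 0.048, -0.014, 0.11], [-0.006, 0.048, -0.013, 0.11], [-0.005, 0.048, -0.014, 0.111], [-0.005, 0.048, -0.014, 0.112], [-0.005, 0.048, -0.015, 0.111], [-0.005, 0.047, -0.014, 0.112], [-0.005, 0.048, -0.015, 0.112]]
[[-0.005, 0.048, -0.015, 0.113], [-0.005, 0.047, -0.016, 0.113], [-0.006, 0.048, -0.016, 0.114], [-0.005, 0.047, -0.015, 0.113], [-0.005, 0.047, -0.017, 0.114], [-0.005, 0.048, -0.016, 0.115], [-0.006, 0.047, -0.017, 0.115], [-0.005, 0.047, -0.016, 0.115]]
max [0.155 0.323 0.044 0.781] end [ 0.4365 -0.0345  0.3246]
```

jog_arm([
  [-0.05,0.32,-0.03,0.7],
  [-0.035,0.3,-0.024,0.62],
  [-0.035,0.3,-0.035,0.62],
  [-0.035,0.3,-0.044,0.63],
  [-0.022,0.2,-0.035,0.42],
  [-0.022,0.2,-0.04,0.42],
  [-0.016,0.15,-0.032,0.32],
  [-0.016,0.15,-0.035,0.32],
  [0,0,0,0],
])

```text
time_s: 10.45
tcp_pos: [0.4202, -0.0469, 0.319]
ee_rot: [[-0.81, 0.586, -0.003], [0.586, 0.81, -0.0], [0.002, -0.002, -1.0]]
wrist_force: [-2.3, -1.4, -1.7]
gripper_width: 0.553
gripper_force: 1.2
```

jog_arm([
  [-0.005,0.05,-0.012,0.11],
  [-0.005,0.05,-0.012,0.11],
])

```text
time_s: 10.65
tcp_pos: [0.4218, -0.0454, 0.3198]
ee_rot: [[-0.8, 0.601, -0.002], [0.601, 0.8, -0.0], [0.001, -0.001, -1.0]]
wrist_force: [-2.7, -2.1, -1.6]
gripper_width: 0.556
gripper_force: 1.4
```

jog_arm([
  [-0.005,0.05,-0.012,0.11],
  [-0.005,0.05,-0.012,0.11],
])

```text
time_s: 10.85
tcp_pos: [0.4234, -0.0438, 0.3205]
ee_rot: [[-0.789, 0.615, -0.001], [0.615, 0.789, -0.0], [0.0, -0.0, -1.0]]
wrist_force: [-3.3, -0.5, -2.6]
gripper_width: 0.55
gripper_force: 1.4
```

```bash
python3 - <<'E'
from station import sense, eyes
import cv2,numpy as np
from lev import *
s=sense();p,R=np.array(s['tcp_pos']),np.array(s['ee_rot'])
tool=R[:,1];print(s['time_s'],p,'along y',s['wrist_force']@tool,'x',s['wrist_force']@R[:,0])
a=eyes.capture("wrist");b=eyes.capture("scene");eyes.capture("top")
for c in("scene","top","wrist"):
  for n in("lever","stop"):
    print(c,n,[(np.round(d['centre'],3),round(d['conf'],2)) for d in eyes.spot_in(c,n)][:2])
u=pinh('scene',P['tab']).astype(int);print(u)
b2=cv2.resize(b[u[1]-35:u[1]+35,u[0]-50:u[0]+50],(500,350),interpolation=cv2.INTER_CUBIC)
a2=cv2.resize(a[190:390,200:440],(300,250));a2=cv2.copyMakeBorder(a2,0,100,0,0,0)
cv2.imwrite('pics/v7.png',np.hstack([b2,a2]))
E
```

```text
10.85 [ 0.42342598 -0.04384349  0.32053403] along y -2.4845351669978593 x 2.298531909826724
scene lever [(array([ 0.499, -0.241,  0.147]), 0.59), (array([ 0.482, -0.096,  0.157]), 0.55)]
scene stop [(array([ 0.491, -0.077,  0.148]), 0.77), (array([ 0.539, -0.147,  0.119]), 0.6)]
top lever [(array([ 0.494, -0.118,  0.172]), 0.71), (array([ 0.512, -0.202,  0.13 ]), 0.38)]
top stop [(array([ 0.508, -0.109,  0.164]), 0.61)]
wrist lever [(array([ 0.423, -0.047,  0.138]), 0.71)]
wrist stop [(array([ 0.458, -0.059,  0.147]), 0.81)]
[305 155]
```

View pics/v7.png

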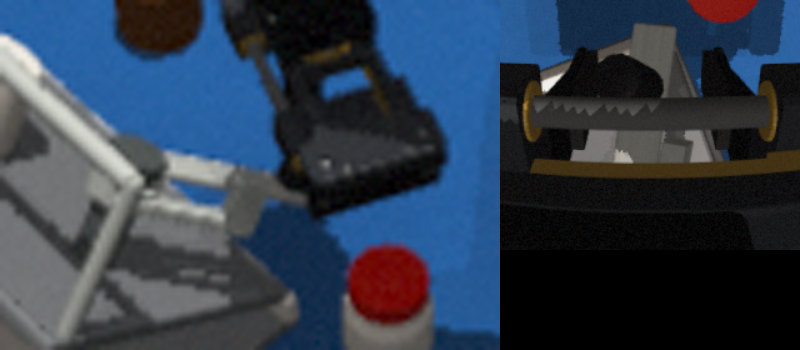

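The scene crop shows the lever (165-290, 165-195) closing on the tab at (245,205) with a small gap left. I'll creep in and watch the force.

jog_arm([
  [-0.005,0.045,-0.013,0.11],
  [-0.005,0.045,-0.013,0.11],
])

```text
time_s: 11.5
tcp_pos: [0.4249, -0.0425, 0.3211]
ee_rot: [[-0.778, 0.628, 0.0], [0.628, 0.778, -0.0], [-0.0, 0.0, -1.0]]
wrist_force: [-3.4, -1.1, -2.1]
gripper_width: 0.553
gripper_force: 1.4
```

jog_arm([
  [-0.005,0.045,-0.013,0.11],
  [0,0,0,0],
])

```text
time_s: 11.7
tcp_pos: [0.4257, -0.0418, 0.3214]
ee_rot: [[-0.773, 0.635, 0.0], [0.635, 0.773, 0.0], [-0.0, 0.0, -1.0]]
wrist_force: [-2.1, -1.0, -1.2]
gripper_width: 0.553
gripper_force: 1.2
```

jog_arm([
  [-0.005,0.045,-0.013,0.11],
  [0,0,0,0],
])

```text
time_s: 11.9
tcp_pos: [0.4261, -0.0413, 0.3216]
ee_rot: [[-0.767, 0.642, -0.0], [0.642, 0.767, -0.0], [0.0, -0.001, -1.0]]
wrist_force: [-2.3, -1.5, -2.2]
gripper_width: 0.549
gripper_force: 1.8
```

jog_arm([
  [-0.005,0.045,-0.013,0.11],
  [0,0,0,0],
])

```text
time_s: 12.1
tcp_pos: [0.4265, -0.041, 0.3216]
ee_rot: [[-0.761, 0.648, -0.001], [0.648, 0.761, -0.001], [0.0, -0.002, -1.0]]
wrist_force: [-1.4, -5.5, -3.6]
gripper_width: 0.55
gripper_force: 2.9
```

jog_arm([
  [0,0.03,0,0],
  [0,0,0,0],
  [0,0,0,0],
])

```text
time_s: 12.4
tcp_pos: [0.4267, -0.0408, 0.3216]
ee_rot: [[-0.761, 0.648, -0.002], [0.648, 0.761, -0.002], [0.001, -0.003, -1.0]]
wrist_force: [-3.0, -5.3, -2.4]
gripper_width: 0.552
gripper_force: 3.4
```

The stop is reached: the force rose from about 2.5 N to 6 N and the TCP began to lag. I'll back off and lift away.

jog_arm([
  [0,-0.1,0,0],
  [0,-0.2,0,0],
  [0,-0.2,0,0],
  [0,0,-0.4,0],
  [0,0,-1,0],
  [0,0,-1,0],
  [0,0,-1,0],
  [0,0,-1,0],
  [0,0,-1,0],
  [0,0,0,0],
])

```text
time_s: 13.4
tcp_pos: [0.4215, -0.0477, 0.4337]
ee_rot: [[-0.762, 0.648, 0.009], [0.648, 0.762, 0.001], [-0.006, 0.007, -1.0]]
wrist_force: [0.4, -0.5, 0.6]
gripper_width: 0.551
gripper_force: 0.0
```

```bash
python3 - <<'E'
from station import sense, eyes
import cv2,numpy as np
from lev import *
s=sense();p,R=np.array(s['tcp_pos']),np.array(s['ee_rot'])
print(s['time_s'],p,np.round(s['joints'],1),s['wrist_force'])
np.savez('w3.npz',p=p,R=R)
a=eyes.capture("wrist");b=eyes.capture("scene");c=eyes.capture("top")
cv2.imwrite('pics/w3.png',a);cv2.imwrite('pics/s3.png',b);cv2.imwrite('pics/t3.png',c)
for c in("scene","top"):print(c,[(np.round(d['centre'],3),round(d['conf'],2)) for d in eyes.spot_in(c,"tray")][:2])
u=pinh('scene',P['tab']).astype(int)
b2=cv2.resize(b[u[1]-40:u[1]+40,u[0]-50:u[0]+30],(400,400),interpolation=cv2.INTER_CUBIC)
a2=cv2.resize(a[150:390,200:440],(400,400))
cv2.imwrite('pics/v8.png',np.hstack([b2,a2]))
E
```

```text
13.4 [ 0.42147693 -0.04766672  0.4336797 ] [ 1.570e+01  5.000e-01 -2.300e+01  1.000e-01 -6.610e+01 -1.461e+02] [ 0.41632574 -0.45827467  0.61950213]
scene [(array([0.555, 0.186, 0.004]), 0.66)]
top [(array([0.552, 0.186, 0.004]), 0.87)]
```

View pics/v8.png

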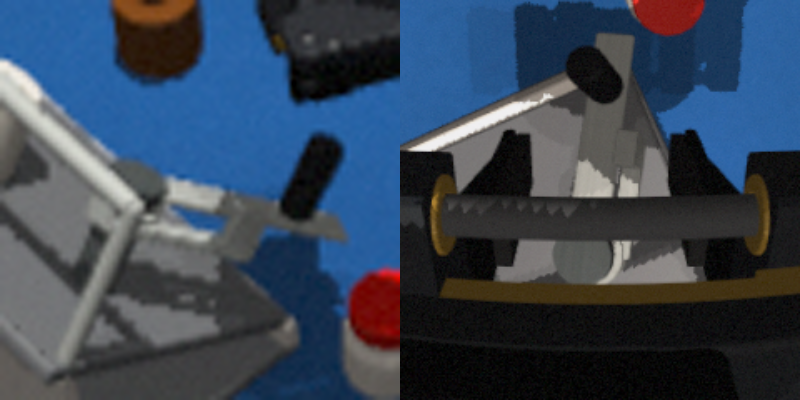

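The lever lies against the tab in both crops: at (240,215) on the left and (625,145) on the right. Jogging cannot tilt the tool, and the guide bar blocks a vertical one, so I'll check whether going just past the reach limit leaves a usable lean.

```bash
python3 - <<'E'
from plan import *
p=np.array(sense()['tcp_pos'])
y=np.radians(74.3)
plan([([p[0],p[1]-.01,.465],np.radians(55),2),([.711,-.366,.465],y,20)])
print(sense()['ee_rot'])
E
```

```text
[[-0.16, -0.19, -0.9, -0.59], [-0.15, -0.2, -0.89, -0.59], [-1.04, -0.21, -0.0, -0.21], [-1.03, -0.23, -0.0, -0.21], [-1.03, -0.25, -0.0, -0.21], [-1.02, -0.27, -0.0, -0.21], [-1.02, -0.28, -0.0, -0.21], [-1.02, -0.3, -0.0, -0.21], [-1.01, -0.32, -0.0, -0.21], [-1.0, -0.34, -0.0, -0.21]]
[[-1.0, -0.35, -0.0, -0.21], [-0.99, -0.37, -0.0, -0.21], [-0.99, -0.38, -0.0, -0.21], [-0.98, -0.4, -0.0, -0.21], [-0.97, -0.42, -0.0, -0.21], [-0.97, -0.43, -0.0, -0.21], [-0.96, -0.45, -0.0, -0.21], [-0.95, -0.47, -0.0, -0.21], [-0.94, -0.48, -0.01, -0.21], [-0.94, -0.5, -0.0, -0.21]]
[[-0.92, -0.52, -0.01, -0.22], [-0.92, -0.53, -0.0, -0.21]]
max [1.04 0.53 0.9  0.59] end [ 0.711 -0.366  0.465]
[[-7.61437445e-01  6.48236668e-01 -1.49669563e-03]
 [ 6.48237544e-01  7.61438158e-01 -1.36468877e-04]
 [ 1.05117704e-03 -1.07412681e-03 -9.99998871e-01]]
```

jog_arm([
  [-0.16,-0.19,-0.9,-0.59],
  [-0.15,-0.2,-0.89,-0.59],
  [-1,-0.21,0,-0.21],
  [-1,-0.23,0,-0.21],
  [-1,-0.25,0,-0.21],
  [-1,-0.27,0,-0.21],
  [-1,-0.28,0,-0.21],
  [-1,-0.3,0,-0.21],
  [-1,-0.32,0,-0.21],
  [-1,-0.34,0,-0.21],
], grip=87)

```text
time_s: 14.65
tcp_pos: [0.5346, -0.1799, 0.4644]
ee_rot: [[-0.889, 0.458, -0.002], [0.458, 0.889, 0.0], [0.002, -0.001, -1.0]]
wrist_force: [0.6, -0.4, 0.4]
gripper_width: 0.994
gripper_force: 0.0
```

jog_arm([
  [-1,-0.35,0,-0.21],
  [-1,-0.37,0,-0.21],
  [-1,-0.38,0,-0.21],
  [-1,-0.4,0,-0.21],
  [-1,-0.42,0,-0.21],
  [-1,-0.43,0,-0.21],
  [-1,-0.45,0,-0.21],
  [-1,-0.47,0,-0.21],
  [-1,-0.48,0,-0.21],
  [-1,-0.5,0,-0.21],
])

```text
time_s: 15.65
tcp_pos: [0.686, -0.3362, 0.4639]
ee_rot: [[-0.953, 0.303, -0.002], [0.303, 0.953, 0.001], [0.003, -0.0, -1.0]]
wrist_force: [0.5, 0.6, -0.2]
gripper_width: 0.999
gripper_force: 0.0
```

jog_arm([
  [-1,-0.3,0,-0.22],
  [-1,-0.1,0,-0.21],
  [-1,0,0,0],
  [-1,0,0,0],
  [-1,0,0,0],
  [-1,0,0,0],
  [0,0,0,0],
])

```text
time_s: 16.35
tcp_pos: [0.8015, -0.3771, 0.4571]
ee_rot: [[-0.963, 0.27, -0.007], [0.27, 0.963, 0.003], [0.008, 0.001, -1.0]]
wrist_force: [0.2, 0.4, -1.9]
gripper_width: 1.001
gripper_force: 0.0
```

```bash
python3 -c "
from station import sense
import numpy as np
s=sense();print(np.round(s['joints'],1),np.hypot(*s['tcp_pos'][:2]))"
```

```text
[-1.480e+01  5.470e+01  6.770e+01 -1.000e-01 -1.034e+02 -9.090e+01] 0.8857712156368468
```

jog_arm([
  [-1,0,0,0],
  [-1,0,0,0],
  [-1,0,0,0],
  [0,0,0,0],
])

```text
time_s: 16.75
tcp_pos: [0.8254, -0.3779, 0.4537]
ee_rot: [[-0.963, 0.27, 0.023], [0.27, 0.963, -0.012], [-0.025, -0.005, -1.0]]
wrist_force: [0.2, 0.6, -0.5]
gripper_width: 0.996
gripper_force: 0.0
```

jog_arm([
  [-1,0,0,0],
  [-1,0,0,0],
  [-1,0,0,0],
  [-1,0,0,0],
  [-1,0,0,0],
  [-1,0,0,0],
])

```text
time_s: 17.35
tcp_pos: [0.8542, -0.3714, 0.4206]
ee_rot: [[-0.959, 0.271, 0.083], [0.268, 0.962, -0.043], [-0.092, -0.019, -0.996]]
wrist_force: [-0.4, -0.5, -0.9]
gripper_width: 0.997
gripper_force: 0.0
```

jog_arm([
  [0.5,0,0,0],
  [0.5,0,0,0],
  [0,0,0,0],
])

```text
time_s: 17.65
tcp_pos: [0.8337, -0.3659, 0.4201]
ee_rot: [[-0.959, 0.271, 0.081], [0.269, 0.962, -0.043], [-0.09, -0.02, -0.996]]
wrist_force: [-0.3, 0.6, 0.1]
gripper_width: 1.002
gripper_force: 0.0
```

jog_arm([
  [-1,0,-0.5,0],
  [-1,0,-0.5,0],
  [-1,0,-0.5,0],
  [-1,0,-0.5,0],
  [-1,0,-0.5,0],
  [-1,0,-0.5,0],
])

```text
time_s: 18.25
tcp_pos: [0.8545, -0.3567, 0.4559]
ee_rot: [[-0.95, 0.273, 0.149], [0.264, 0.962, -0.075], [-0.164, -0.032, -0.986]]
wrist_force: [-0.2, 0.6, -0.5]
gripper_width: 1.0
gripper_force: 0.0
```

```bash
python3 -c "
from station import sense
import numpy as np
s=sense();print(np.round(s['joints'],1),np.round(s['tcp_pos'],3),np.round(s['ee_rot'],3))"
```

```text
[ -12.4   61.3   80.7    2.4 -100.1  -92.7] [ 0.854 -0.357  0.456] [[-0.95   0.273  0.149]
 [ 0.264  0.962 -0.075]
 [-0.164 -0.032 -0.986]]
```

jog_arm([
  [-1,-0.5,-0.5,0],
  [-1,-0.5,-0.5,0],
  [-1,-0.5,-0.5,0],
  [-1,-0.5,-0.5,0],
  [-1,-0.5,-0.5,0],
])

```text
time_s: 18.75
tcp_pos: [0.8385, -0.388, 0.4807]
ee_rot: [[-0.938, 0.276, 0.211], [0.259, 0.96, -0.108], [-0.233, -0.047, -0.971]]
wrist_force: [0.5, 0.1, -0.4]
gripper_width: 0.998
gripper_force: 0.0
```

```bash
python3 -c "
from station import sense
import numpy as np
s=sense();print(np.round(s['joints'],3),np.round(s['tcp_pos'],3),np.round(s['ee_rot'],3))"
```

```text
[-14.482  59.888  80.656   2.99  -97.347 -90.529] [ 0.838 -0.388  0.481] [[-0.938  0.276  0.211]
 [ 0.259  0.96  -0.108]
 [-0.233 -0.047 -0.971]]
```

The lean persists: 13.4° in the stand's plane, which is enough to grip in front of the bar. Now I'll compute the grasp.

```bash
cat > grasp.py <<'E'
from plan import *;from lev import *
s=sense();R=np.array(s['ee_rot']);b=-R[:,2];l=-R[:,0]
def tcp(lat,back):return P['mid']+lat*l+back*b+.164*b
E
python3 - <<'E'
from grasp import *
print(s['time_s'],np.round(R,3))
bm=(P['barL']+P['barR'])/2
for pt,nm in((bm,'bar'),(P['barL'],'barL'),(P['barR'],'barR'),(P['tip'],'tip'),(P['rolltop'],'rt')):
    d=pt-P['mid'];print(nm,'lat',1e3*d@l,'back',1e3*d@b,'y',1e3*d@R[:,1])
print(tcp(-.011,.12),tcp(-.011,.006))
A=tcp(-.011,.13)
plan([([.70,-.33,.49],None,7),(A,None,12)])
E
```

```text
18.75 [[-0.938  0.276  0.211]
 [ 0.259  0.96  -0.108]
 [-0.233 -0.047 -0.971]]
bar lat 37.211838084945875 back 93.76928815119506 y 46.575586494595804
barL lat 37.75040195022807 back 99.77820175826642 y 174.43333129805217
barR lat 36.67327421966357 back 87.7603745441237 y -81.28215830886056
tip lat -11.934384007303379 back 30.200293426068963 y -1.3690490661617378
rt lat -10.465536744866025 back 26.483334235168165 y -1.2005507195572152
[ 0.41457875 -0.21532914  0.4082977 ] [ 0.43867023 -0.22764355  0.29755496]
[[1.02, 0.12, -0.32, 0.0], [1.02, 0.12, -0.32, 0.0], [1.02, 0.12, -0.32, 0.0], [1.02, 0.12, -0.32, 0.0], [1.02, 0.12, -0.32, 0.0], [1.02, 0.12, -0.32, 0.0], [1.01, 0.13, -0.31, 0.0], [1.32, 0.15, -0.01, 0.0], [1.32, 0.15, -0.01, 0.0], [1.32, 0.15, -0.01, 0.0]]
[[1.32, 0.14, -0.02, 0.0], [1.32, 0.15, -0.01, 0.0], [1.32, 0.14, -0.02, 0.0], [1.32, 0.15, -0.01, 0.0], [1.32, 0.14, -0.02, 0.0], [1.31, 0.15, -0.01, 0.0], [1.32, 0.14, -0.02, 0.0], [1.31, 0.15, -0.01, 0.0], [1.32, 0.14, -0.02, 0.0]]
max [1.32 0.15 0.32 0.  ] end [ 0.4124 -0.2142  0.418 ]
```

jog_arm([
  [1,0.11,-0.32,0],
  [1,0.11,-0.32,0],
  [1,0.11,-0.32,0],
  [1,0.11,-0.32,0],
  [1,0.11,-0.32,0],
  [1,0.11,-0.32,0],
  [1,0.11,-0.32,0],
  [1,0.11,-0.1,0],
  [1,0.11,0,0],
  [1,0.11,0,0],
])

```text
time_s: 19.75
tcp_pos: [0.6517, -0.3111, 0.4796]
ee_rot: [[-0.938, 0.276, 0.212], [0.258, 0.96, -0.108], [-0.233, -0.046, -0.971]]
wrist_force: [0.7, -0.7, 0.2]
gripper_width: 0.999
gripper_force: 0.0
```

jog_arm([
  [1,0.11,0,0],
  [1,0.11,0,0],
  [1,0.11,0,0],
  [1,0.11,0,0],
  [1,0.11,0,0],
  [1,0.11,0,0],
  [1,0.11,0,0],
  [1,0.11,0,0],
  [1,0.11,0,0],
  [1,0.11,0,0],
])

```text
time_s: 20.75
tcp_pos: [0.4704, -0.2384, 0.4322]
ee_rot: [[-0.937, 0.276, 0.212], [0.258, 0.96, -0.108], [-0.233, -0.046, -0.971]]
wrist_force: [0.6, -0.3, 0.1]
gripper_width: 0.998
gripper_force: 0.0
```

jog_arm([
  [1,0.11,0,0],
  [0.95,0.11,0,0],
  [1,0.11,0,0],
  [0,0,0,0],
])

```text
time_s: 21.15
tcp_pos: [0.4156, -0.2165, 0.4179]
ee_rot: [[-0.938, 0.276, 0.21], [0.258, 0.96, -0.107], [-0.232, -0.046, -0.972]]
wrist_force: [-0.1, -1.2, -0.5]
gripper_width: 1.002
gripper_force: 0.0
```

```bash
python3 - <<'E'
from grasp import *
from station import eyes
print(s['time_s'],np.round(R,3),np.round(s['joints'],1))
d=P['mid']-(np.array(s['tcp_pos'])-.164*b)
print('err to pre',1e3*R.T@(tcp(-.011,.12)-s['tcp_pos']))
a=eyes.capture('wrist');c=eyes.capture('top')
for n in('roll','lever','stand'):
  for cc in('wrist','top'):print(n,cc,[(np.round(d['centre'],3),round(d['conf'],2)) for d in eyes.spot_in(cc,n)][:4])
for k in('rolltop','tip','barR','barL'):
  u=wr(P[k],s['tcp_pos'],R);print(k,u);cv2.circle(a,tuple(int(x) for x in u),2,(0,0,255),-1)
  u=pinh('top',P[k]);cv2.circle(c,tuple(int(x) for x in u),1,(0,0,255),-1)
cv2.imwrite('pics/v9.png',np.hstack([cv2.resize(a,(480,300)),cv2.resize(c[150:270,360:480],(300,300),interpolation=cv2.INTER_CUBIC)]))
E
```

```text
21.15 [[-0.938  0.276  0.21 ]
 [ 0.258  0.96  -0.107]
 [-0.232 -0.046 -0.972]] [  -6.4    3.1  -25.4    6.3  -48.8 -103. ]
err to pre [3.18230569 1.04102241 8.9906182 ]
roll wrist [(array([ 0.461, -0.408,  0.056]), 0.74), (array([ 0.465, -0.246,  0.159]), 0.64), (array([ 0.302, -0.267,  0.056]), 0.59)]
roll top [(array([ 0.696, -0.239,  0.057]), 0.84), (array([ 0.293, -0.26 ,  0.06 ]), 0.65), (array([ 0.479, -0.424,  0.057]), 0.62), (array([ 0.492, -0.24 ,  0.155]), 0.52)]
lever wrist [(array([ 0.466, -0.087,  0.158]), 0.59)]
lever top [(array([ 0.488, -0.111,  0.168]), 0.65), (array([0.438, 0.025, 0.072]), 0.62)]
stand wrist [(array([ 0.478, -0.192,  0.096]), 0.89)]
stand top [(array([ 0.534, -0.168,  0.144]), 0.71)]
rolltop [320.03534783 198.75351543]
tip [319.83573525 198.40085222]
barR [211.46680726 284.43310407]
barL [536.89196507 281.80686001]
```

View pics/v9.png

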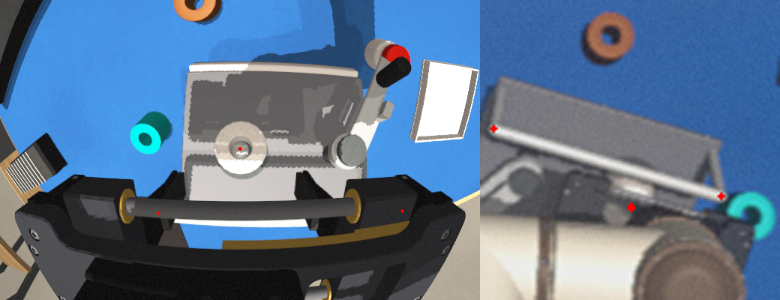

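The projected spindle tip (240,149) lies on the real one, and the fingers (165 and 315) straddle the roll evenly. The bar is behind the gripper. Descending.

jog_arm([
  [0.16,0.05,0.5,0],
  [0,0,0.5,0],
  [0,0,0.5,0],
  [0,0,0.5,0],
  [0,0,0.5,0],
  [0,0,0.5,0],
  [0,0,0.5,0],
  [0,0,0.5,0],
  [0,0,0.5,0],
  [0,0,0.5,0],
])

```text
time_s: 22.55
tcp_pos: [0.436, -0.2258, 0.3186]
ee_rot: [[-0.938, 0.275, 0.209], [0.258, 0.96, -0.107], [-0.231, -0.046, -0.972]]
wrist_force: [0.3, 0.3, -0.5]
gripper_width: 0.999
gripper_force: 0.0
```

jog_arm([
  [0,0,0.4,0],
  [0,0,0.4,0],
  [0,0,0.3,0],
  [0,0,0,0],
])

```text
time_s: 22.95
tcp_pos: [0.4403, -0.2281, 0.2971]
ee_rot: [[-0.939, 0.276, 0.208], [0.258, 0.96, -0.107], [-0.229, -0.047, -0.972]]
wrist_force: [-0.1, 0.1, -0.3]
gripper_width: 0.998
gripper_force: 0.0
```

```bash
python3 - <<'E'
from grasp import *
print(s['time_s'],s['wrist_force'],'err',1e3*R.T@(tcp(-.011,.006)-s['tcp_pos']))
E
```

```text
22.95 [-0.11256923  0.12286751 -0.25432781] err [ 0.89750322 -0.11078146 -0.88646683]
```

jog_arm([
  [0,0,0,0],
  [0,0,0,0],
  [0,0,0,0],
  [0,0,0,0],
  [0,0,0,0],
  [0,0,0,0],
], grip=45)

```text
time_s: 23.55
tcp_pos: [0.4405, -0.228, 0.2984]
ee_rot: [[-0.938, 0.275, 0.21], [0.258, 0.96, -0.107], [-0.231, -0.046, -0.972]]
wrist_force: [-0.4, 0.7, 3.0]
gripper_width: 0.691
gripper_force: 29.7
```

```bash
python3 - <<'E'
from grasp import *
n=(P['tip']-P['foot'])/.061;print(n,R.T@n, 'per 8mm',R.T@n*.4)
E
```

```text
[-0.55229278  0.15488591  0.8192    ] [ 0.36864995 -0.04131366 -0.92870663] per 8mm [ 0.14745998 -0.01652546 -0.37148265]
```

jog_arm([
  [0.075,-0.008,-0.185,0],
  [0.15,-0.016,-0.37,0],
  [0.15,-0.016,-0.37,0],
  [0.15,-0.016,-0.37,0],
])

```text
time_s: 23.95
tcp_pos: [0.4246, -0.2235, 0.3216]
ee_rot: [[-0.938, 0.275, 0.21], [0.258, 0.96, -0.107], [-0.232, -0.046, -0.972]]
wrist_force: [1.7, -0.9, -1.7]
gripper_width: 0.692
gripper_force: 29.6
```

jog_arm([
  [0.15,-0.016,-0.37,0],
  [0.15,-0.016,-0.37,0],
  [0.15,-0.016,-0.37,0],
  [0.15,-0.016,-0.37,0],
  [0.15,-0.016,-0.37,0],
  [0.15,-0.016,-0.37,0],
  [0.15,-0.016,-0.37,0],
])

```text
time_s: 24.65
tcp_pos: [0.3926, -0.2146, 0.3664]
ee_rot: [[-0.939, 0.276, 0.207], [0.259, 0.96, -0.107], [-0.228, -0.047, -0.972]]
wrist_force: [-0.6, 0.5, -2.5]
gripper_width: 0.694
gripper_force: 29.6
```

```bash
python3 - <<'E'
from grasp import *
from station import eyes
print(s['time_s'],s['wrist_force'],s['gripper_width'])
a=eyes.capture('scene');cv2.imwrite('pics/s4.png',a);eyes.capture('wrist')
for cc in('wrist','scene'):print(cc,[(np.round(d['centre'],3),round(d['conf'],2)) for d in eyes.spot_in(cc,'roll')][:4])
print('grasp pt',np.array(s['tcp_pos'])-.164*b)
u=pinh('scene',np.array(s['tcp_pos'])-.164*b).astype(int)
cv2.imwrite('pics/v10.png',cv2.resize(a[u[1]-60:u[1]+60,u[0]-80:u[0]+80],(800,600),interpolation=cv2.INTER_CUBIC))
E
```

```text
24.65 [-0.61956648  0.47286834 -2.52331174] 0.6935353788019266
wrist [(array([ 0.295, -0.265,  0.052]), 0.83), (array([ 0.412, -0.227,  0.222]), 0.78), (array([ 0.462, -0.405,  0.054]), 0.56)]
scene [(array([ 0.449, -0.226,  0.215]), 0.93), (array([ 0.698, -0.235,  0.053]), 0.86), (array([ 0.311, -0.244,  0.04 ]), 0.52), (array([ 0.463, -0.424,  0.058]), 0.45)]
grasp pt [ 0.42657387 -0.23214202  0.20686679]
```

The roll is off the spindle and held at 60 mm opening. Carrying it to the tray.

```bash
cat > place.py <<'E'
from grasp import *
xs=np.array([np.cos(yaw),np.sin(yaw),0]);tc=np.array([.554,.186,0])
off=P['mid']-tcp(-.0101,.0069)   # roll mid rel. to tcp as gripped
E
python3 - <<'E'
from place import *
p=np.array(s['tcp_pos']);m=tc-.022*xs
up=p+[0,0,.12];T=m-off;T[2]=.0445-off[2]
print('mid now',p+off,'touch tcp',T)
Th=T+[0,0,.10]
plan([(up,None,7),([Th[0],Th[1],up[2]],None,23),(Th,None,8)])
E
```

```text
mid now [ 0.43863626 -0.23566075  0.20262146] touch tcp [0.48759001 0.21283164 0.20828914]
[[-0.2, -0.04, -0.83, 0.0], [-0.2, -0.04, -0.83, 0.0], [-0.2, -0.04, -0.83, 0.0], [-0.2, -0.04, -0.84, 0.0], [-0.19, -0.04, -0.83, 0.0], [-0.2, -0.04, -0.84, 0.0], [-0.19, -0.04, -0.83, 0.0], [0.05, 0.95, -0.06, 0.0], [0.05, 0.95, -0.06, 0.0], [0.05, 0.95, -0.06, 0.0]]
[[0.05, 0.95, -0.06, 0.0], [0.05, 0.95, -0.06, 0.0], [0.05, 0.95, -0.06, 0.0], [0.05, 0.95, -0.06, 0.0], [0.05, 0.95, -0.06, 0.0], [0.05, 0.95, -0.05, 0.0], [0.05, 0.95, -0.06, 0.0], [0.05, 0.95, -0.05, 0.0], [0.05, 0.95, -0.06, 0.0], [0.05, 0.95, -0.05, 0.0]]
[[0.05, 0.95, -0.06, 0.0], [0.04, 0.95, -0.05, 0.0], [0.05, 0.95, -0.06, 0.0], [0.04, 0.95, -0.05, 0.0], [0.05, 0.95, -0.06, 0.0], [0.04, 0.95, -0.05, 0.0], [0.05, 0.94, -0.06, 0.0], [0.04, 0.95, -0.05, 0.0], [0.05, 0.94, -0.06, 0.0], [0.04, 0.95, -0.05, 0.0]]
[[0.26, 0.05, 1.08, 0.0], [0.26, 0.05, 1.08, 0.0], [0.26, 0.05, 1.08, 0.0], [0.25, 0.05, 1.08, 0.0], [0.26, 0.05, 1.08, 0.0], [0.25, 0.05, 1.08, 0.0], [0.26, 0.06, 1.09, 0.0], [0.25, 0.05, 1.08, 0.0]]
max [0.26 0.95 1.09 0.  ] end [0.4876 0.2128 0.3083]
```

jog_arm([
  [-0.1,-0.02,-0.42,0],
  [-0.2,-0.04,-0.83,0],
  [-0.2,-0.04,-0.83,0],
  [-0.2,-0.04,-0.83,0],
  [-0.2,-0.04,-0.83,0],
  [-0.2,-0.04,-0.83,0],
  [-0.2,-0.04,-0.83,0],
  [-0.1,0.2,-0.42,0],
  [0.05,0.5,-0.06,0],
  [0.05,0.8,-0.06,0],
])

```text
time_s: 25.85
tcp_pos: [0.3999, -0.1844, 0.486]
ee_rot: [[-0.938, 0.277, 0.208], [0.26, 0.96, -0.107], [-0.229, -0.046, -0.972]]
wrist_force: [0.4, 0.7, -2.5]
gripper_width: 0.695
gripper_force: 29.6
```

jog_arm([
  [0.05,0.95,-0.06,0],
  [0.05,0.95,-0.06,0],
  [0.05,0.95,-0.06,0],
  [0.05,0.95,-0.06,0],
  [0.05,0.95,-0.06,0],
  [0.05,0.95,-0.06,0],
  [0.05,0.95,-0.06,0],
  [0.05,0.95,-0.06,0],
  [0.05,0.95,-0.06,0],
  [0.05,0.95,-0.06,0],
])

```text
time_s: 26.85
tcp_pos: [0.4402, 0.0027, 0.4861]
ee_rot: [[-0.939, 0.275, 0.207], [0.258, 0.96, -0.107], [-0.229, -0.047, -0.972]]
wrist_force: [-0.1, 0.1, -2.0]
gripper_width: 0.693
gripper_force: 29.6
```

jog_arm([
  [0.05,0.95,-0.05,0],
  [0.05,0.95,-0.05,0],
  [0.05,0.95,-0.05,0],
  [0.05,0.95,-0.05,0],
  [0.05,0.95,-0.05,0],
  [0.05,0.95,-0.05,0],
  [0.05,0.95,-0.05,0],
  [0.05,0.95,-0.05,0],
  [0.05,0.7,-0.05,0],
  [0.05,0.4,-0.05,0],
])

```text
time_s: 27.85
tcp_pos: [0.4772, 0.1736, 0.4861]
ee_rot: [[-0.939, 0.275, 0.209], [0.257, 0.96, -0.107], [-0.23, -0.047, -0.972]]
wrist_force: [0.1, -0.3, -2.9]
gripper_width: 0.693
gripper_force: 29.6
```

```bash
python3 - <<'E'
from place import *
from station import eyes
p=np.array(s['tcp_pos']);m=tc-.022*xs
T=m-off;T[2]=.0445-off[2]
print(s['time_s'],p,np.round(s['joints'],1),s['gripper_width'],s['wrist_force'])
plan([(T+[0,0,.08],None,9),(T+[0,0,.012],None,7)])
E
```

```text
27.85 [0.47717902 0.17355774 0.48612827] [  41.     5.7  -15.4   14.   -64.5 -152.2] 0.6930613263884109 [ 0.10452967 -0.27550973 -2.9050508 ]
[[0.25, 0.28, 1.06, 0.0], [0.25, 0.28, 1.06, 0.0], [0.26, 0.28, 1.06, 0.0], [0.25, 0.28, 1.06, 0.0], [0.26, 0.28, 1.05, 0.0], [0.25, 0.27, 1.06, 0.0], [0.26, 0.28, 1.05, 0.0], [0.25, 0.27, 1.06, 0.0], [0.26, 0.28, 1.05, 0.0], [0.11, 0.02, 0.47, 0.0]]
[[0.11, 0.02, 0.47, 0.0], [0.11, 0.02, 0.47, 0.0], [0.11, 0.02, 0.47, 0.0], [0.11, 0.03, 0.48, 0.0], [0.12, 0.02, 0.47, 0.0], [0.11, 0.03, 0.48, 0.0]]
max [0.26 0.28 1.06 0.  ] end [0.4877 0.2129 0.2203]
```

jog_arm([
  [0.23,0.25,0.95,0],
  [0.23,0.25,0.95,0],
  [0.23,0.25,0.95,0],
  [0.23,0.25,0.95,0],
  [0.23,0.25,0.95,0],
  [0.23,0.25,0.95,0],
  [0.23,0.25,0.95,0],
  [0.23,0.25,0.95,0],
  [0.23,0.25,0.95,0],
  [0.23,0.25,0.95,0],
])

```text
time_s: 28.85
tcp_pos: [0.4875, 0.2119, 0.2884]
ee_rot: [[-0.938, 0.276, 0.21], [0.258, 0.96, -0.107], [-0.231, -0.046, -0.972]]
wrist_force: [-0.2, -0.1, -0.4]
gripper_width: 0.694
gripper_force: 29.6
```

jog_arm([
  [0.11,0.02,0.47,0],
  [0.11,0.02,0.47,0],
  [0.11,0.02,0.47,0],
  [0.11,0.02,0.47,0],
  [0.11,0.02,0.47,0],
  [0.11,0.02,0.47,0],
  [0.11,0.02,0.47,0],
  [0,0,0,0],
])

```text
time_s: 29.65
tcp_pos: [0.487, 0.2106, 0.2198]
ee_rot: [[-0.939, 0.276, 0.207], [0.258, 0.96, -0.109], [-0.229, -0.049, -0.972]]
wrist_force: [-1.4, -0.3, -1.3]
gripper_width: 0.692
gripper_force: 29.6
```

```bash
python3 - <<'E'
from place import *
from station import eyes
p=np.array(s['tcp_pos']);m=tc-.022*xs
T=m-off;T[2]=.0445-off[2]
print(s['time_s'],p,T,s['wrist_force'],'down 2mm tool',R.T@[0,0,-.002]/.02,'x_s 1mm',R.T@xs*.001/.02)
a=eyes.capture('scene');b_=eyes.capture('wrist')
for k in('scene',):
  mk=[d for d in eyes.outline_of(k,'roll')]
  for d in mk:
    ys,xx=np.nonzero(d['mask']);print(round(d['conf'],2),len(ys),xx.mean(),ys.mean())
u=pinh('scene',p+off).astype(int);print(u)
cv2.imwrite('pics/v10.png',np.hstack([cv2.resize(a[u[1]-50:u[1]+50,u[0]-50:u[0]+50],(400,400),interpolation=cv2.INTER_CUBIC),cv2.resize(b_[90:330,200:440],(400,400))]))
E
```

```text
29.65 [0.4869764  0.21056693 0.21980949] [0.4879706  0.21323186 0.20834224] [-1.39400158 -0.31748274 -1.30403831] down 2mm tool [0.02287968 0.00493194 0.09722241] x_s 1mm [-0.04867298  0.00030635  0.01143884]
0.97 452 369.34513274336285 232.0287610619469
0.9 509 214.4204322200393 208.62278978388997
0.78 368 286.5842391304348 117.55163043478261
0.69 214 293.4626168224299 160.21028037383178
0.64 69 215.84057971014494 127.79710144927536
[370 230]
```

jog_arm([
  [0.023,0.005,0.1,0],
  [0.023,0.005,0.1,0],
  [0.023,0.005,0.1,0],
  [0.023,0.005,0.1,0],
])

```text
time_s: 30.2
tcp_pos: [0.4875, 0.2112, 0.2131]
ee_rot: [[-0.938, 0.275, 0.21], [0.258, 0.96, -0.107], [-0.231, -0.046, -0.972]]
wrist_force: [0.3, -0.6, -2.0]
gripper_width: 0.693
gripper_force: 29.6
```

jog_arm([
  [0.023,0.005,0.1,0],
  [0.012,0.003,0.05,0],
])

```text
time_s: 30.4
tcp_pos: [0.4874, 0.2111, 0.2098]
ee_rot: [[-0.938, 0.275, 0.209], [0.258, 0.96, -0.107], [-0.23, -0.047, -0.972]]
wrist_force: [-0.0, -0.5, -2.1]
gripper_width: 0.692
gripper_force: 29.6
```

jog_arm([
  [0.012,0.003,0.05,0],
  [0.012,0.003,0.05,0],
])

```text
time_s: 30.6
tcp_pos: [0.4877, 0.2113, 0.2083]
ee_rot: [[-0.938, 0.275, 0.21], [0.258, 0.96, -0.108], [-0.231, -0.047, -0.972]]
wrist_force: [-0.2, -1.1, 5.5]
gripper_width: 0.694
gripper_force: 29.7
```

Contact came at the predicted height. Now I'll roll it upright about its lower edge while holding it.

jog_arm([
  [-0.1,0,0.05,0],
  [-0.1,0,0.05,0],
  [-0.1,0,0.04,0],
  [-0.1,0,0.04,0],
])

```text
time_s: 31.0
tcp_pos: [0.4957, 0.2087, 0.2073]
ee_rot: [[-0.938, 0.275, 0.21], [0.258, 0.96, -0.107], [-0.232, -0.046, -0.972]]
wrist_force: [-6.1, 0.4, 7.4]
gripper_width: 0.689
gripper_force: 30.4
```

jog_arm([
  [-0.1,0,0.05,0],
  [-0.1,0,0.05,0],
  [-0.1,0,0.057,0],
  [-0.1,0,0.057,0],
])

```text
time_s: 31.4
tcp_pos: [0.504, 0.206, 0.205]
ee_rot: [[-0.938, 0.276, 0.21], [0.258, 0.96, -0.108], [-0.231, -0.047, -0.972]]
wrist_force: [-4.5, -0.9, 7.0]
gripper_width: 0.691
gripper_force: 30.2
```

jog_arm([
  [-0.09,0,0.065,0],
  [-0.09,0,0.065,0],
  [-0.085,0,0.072,0],
  [-0.085,0,0.072,0],
])

```text
time_s: 31.8
tcp_pos: [0.5116, 0.2032, 0.2012]
ee_rot: [[-0.938, 0.276, 0.209], [0.258, 0.96, -0.109], [-0.231, -0.048, -0.972]]
wrist_force: [-4.7, -0.9, 7.0]
gripper_width: 0.675
gripper_force: 29.8
```

jog_arm([
  [-0.08,0,0.08,0],
  [-0.08,0,0.08,0],
  [0,0,0,0],
])

```text
time_s: 32.1
tcp_pos: [0.5154, 0.2019, 0.1989]
ee_rot: [[-0.938, 0.276, 0.209], [0.259, 0.96, -0.109], [-0.231, -0.048, -0.972]]
wrist_force: [-4.2, -2.6, 8.1]
gripper_width: 0.674
gripper_force: 29.9
```

```bash
python3 - <<'E'
from place import *
from station import eyes
p=np.array(s['tcp_pos'])
print(s['time_s'],p)
a=eyes.capture('scene');b_=eyes.capture('wrist')
print([(np.round(d['centre'],3),round(d['conf'],2)) for d in eyes.spot_in('scene','roll')][:2])
u=pinh('scene',tc+[0,0,.03]).astype(int)
cv2.imwrite('pics/v10.png',np.hstack([cv2.resize(a[u[1]-50:u[1]+50,u[0]-50:u[0]+50],(400,400),interpolation=cv2.INTER_CUBIC),cv2.resize(b_[90:330,200:440],(400,400))]))
E
```

```text
32.1 [0.51541222 0.20188828 0.1989118 ]
[(array([ 0.698, -0.235,  0.051]), 0.8), (array([0.566, 0.184, 0.061]), 0.72)]
```

View pics/v10.png

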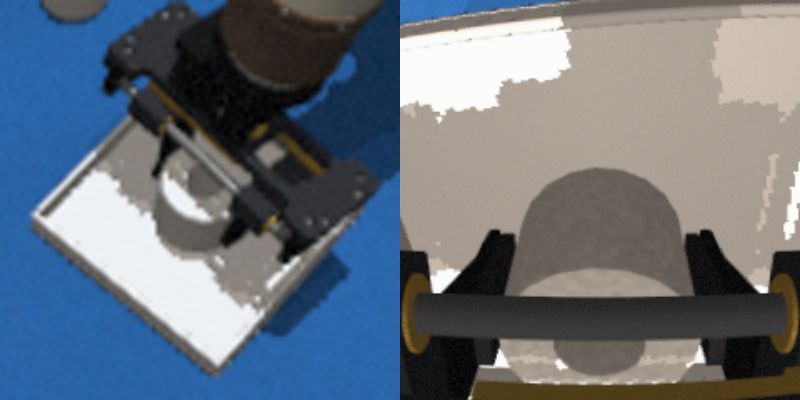

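The roll is almost upright in the tray, with its top face visible between the fingers in both crops. Releasing.

jog_arm([
  [0,0,0,0],
  [0,0,0,0],
  [0,0,0,0],
  [0,0,0,0],
  [0,0,0,0],
  [0,0,0,0],
  [0,0,0,0],
], grip=87)

```text
time_s: 32.95
tcp_pos: [0.5156, 0.2028, 0.1979]
ee_rot: [[-0.938, 0.275, 0.209], [0.258, 0.96, -0.107], [-0.231, -0.046, -0.972]]
wrist_force: [-0.2, 0.1, -0.0]
gripper_width: 0.997
gripper_force: 0.0
```

jog_arm([
  [0,0,-0.3,0],
  [0,0,-0.5,0],
  [0,0,-0.8,0],
  [0,0,-1,0],
  [0,0,-1,0],
  [0,0,-1,0],
  [0,0,-1,0],
  [0,0,-1,0],
  [0,0,-1,0],
  [0,0,0,0],
])

```text
time_s: 33.95
tcp_pos: [0.4838, 0.2198, 0.3489]
ee_rot: [[-0.937, 0.274, 0.214], [0.258, 0.961, -0.102], [-0.234, -0.041, -0.971]]
wrist_force: [-0.4, 0.5, -0.3]
gripper_width: 1.003
gripper_force: 0.0
```

```bash
python3 - <<'E'
from place import *
from station import eyes
print(s['time_s'],s['wrist_force'],s['tcp_pos'])
for c in('scene','top','wrist'):
  im=eyes.capture(c);cv2.imwrite(f'pics/end_{c}.png',im)
  for n in('roll','lever','stop','flask','pot','mouse'):print(c,n,[(np.round(d['centre'],3),round(d['conf'],2)) for d in eyes.spot_in(c,n)][:4])
# roll outline against the model of an upright roll at best xy (wrist)
from scipy.optimize import least_squares
for d in eyes.outline_of('wrist','roll'):
  ys,xx=np.nonzero(d['mask']);print('w',round(d['conf'],2),len(ys),xx.min(),xx.max(),ys.min(),ys.max())
th=np.linspace(0,2*np.pi,60)
for X in([.556,.186],):
  for z in(.004,.061):
    q_=np.array([wr(np.array([X[0]+.03*np.cos(t),X[1]+.03*np.sin(t),z]),s['tcp_pos'],R) for t in th]);print('model',z,q_.min(0),q_.max(0))
E
```

```text
33.95 [-0.39615323  0.53120643 -0.33972969] [0.48376819 0.21976841 0.34891763]
scene roll [(array([0.564, 0.184, 0.061]), 0.92), (array([ 0.302, -0.254,  0.051]), 0.63), (array([ 0.697, -0.236,  0.053]), 0.57), (array([ 0.465, -0.422,  0.056]), 0.5)]
scene lever [(array([ 0.447, -0.056,  0.154]), 0.8)]
scene stop [(array([ 0.492, -0.08 ,  0.149]), 0.65)]
scene flask [(array([ 0.787, -0.015,  0.107]), 0.61)]
scene pot [(array([0.45 , 0.016, 0.062]), 0.79)]
scene mouse [(array([0.431, 0.437, 0.029]), 0.73), (array([ 0.447, -0.056,  0.154]), 0.48)]
top roll [(array([ 0.297, -0.258,  0.057]), 0.68), (array([0.569, 0.179, 0.061]), 0.66), (array([ 0.694, -0.238,  0.056]), 0.61), (array([ 0.467, -0.411,  0.058]), 0.56)]
top lever [(array([ 0.468, -0.085,  0.157]), 0.98)]
top stop [(array([ 0.497, -0.092,  0.156]), 0.78)]
top flask [(array([ 0.761, -0.027,  0.103]), 0.92), (array([0.433, 0.008, 0.072]), 0.59)]
top pot [(array([0.432, 0.01 , 0.068]), 0.62)]
top mouse [(array([0.431, 0.442, 0.033]), 0.57)]
wrist roll [(array([0.541, 0.184, 0.064]), 0.75), (array([ 0.298, -0.237,  0.014]), 0.63), (array([0.443, 0.417, 0.028]), 0.37)]
wrist lever [(array([ 0.441, -0.048,  0.146]), 0.58)]
wrist stop [(array([0.541, 0.182, 0.059]), 0.37)]
wrist flask [(array([ 0.743, -0.016,  0.024]), 0.85)]
wrist pot [(array([0.433, 0.024, 0.054]), 0.73)]
wrist mouse [(array([0.444, 0.418, 0.028]), 0.64), (array([ 0.474, -0.1  ,  0.079]), 0.63)]
w 0.92 3831 287 349 151 226
model 0.004 [294.3096476  148.23632006] [348.5653403  196.93097039]
model 0.061 [287.53963458 171.75662129] [351.01853208 226.17588405]
```

The roll's outline matches an upright roll in the tray, and the bystanders have not moved. Handing in.

```bash
python3 -c "
from station import r
print(r.finish_job())"
```

```text
the job is handed in; nothing more can be done
None
```

I handed the job in after about 35 s of robot time. The lever rests at the stop, the roll stands upright in the tray, and the flask, pot and mouse are where they were; no verdict came back.

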